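Open the two-stage catch of the knife box

ROBOT

A 7-joint arm with a two-finger parallel gripper is mounted at the origin on the work surface. World frame = base frame: x ahead of the robot, y to its left, z up, the work surface at z = 0. Lengths are in m, angles in rad, forces in N, time in s.
With the tool pointing down it reaches from about 0.4 to 0.925 m from the base axis. Payload 5.6 kg.
Tool frame: the origin (TCP) lies on the centre line of the jaws, within the pads' length; the fingertips stand 19 mm ahead of it and the grasp point (between the pads) is the TCP; z points along the fingers, y is the line along which they close (so a half turn about z gives the same grasp; the last joint's range is limited). The gripper opens to 85 mm and grips with 20 to 120 N. Pads are 22 mm wide; open, the fingers measure 114 mm over their backs; the gripper's body (76 mm by 85 mm) begins 54 mm behind the grasp point. The pads swing forward as they close: fully open they stand 13 mm farther back than shut.
Start: joints at [-1.18, 0.468, -0.012, 1.603, 0.006, 1.071, -0.056], TCP at [0.273, 0.59, 0.214] pointing down, gripper open.
Joint ranges: [-2.53, 2.53], [-0.31, 2.02], [-1.57, 1.55], [0.28, 2.44], [-1.29, 4.43], [0.15, 1.84], [-2.92, 2.92]. Speed limits (rad/s): [2.57, 2.57, 3.14, 3.14, 3.14, 3.14, 3.14].

INTERFACE

Orientations are given as a rotation vector (axis times angle).
In Python, from workcell import status, grab_frame, ticket gives the robot as it stands.
- The arm moves only by the tool carry_out, never from a script. Its arguments are lists of equal length, an entry for each row: "xyz": the shift along the tool's x, y, z in mm, a list of three; "rotation": the turn, a rotation vector about the tool's x, y, z in degrees, a list of three; "hand": the opening, from 0 (shut) to 1 (fully open). In form: {"xyz": [[dx, dy, dz], ...], "rotation": [[rx, ry, rz], ...], "hand": [hand, ...]}. A call has 1 to 10 rows; each row is the pose to reach, as a shift and turn from the pose commanded when the call began, along the tool's axes at that moment; what a row does not reach only later rows make up. A row lasts 1/10 s, in which the tool goes at most 50 mm and 8.59 degrees, less where a joint would pass 70% of its speed; a pose out of reach is approached as far as the arm can. A call with a gripper value outside its range is refused whole. The fingers move at their own pace and stop on an object; the grip force is fixed at half the most. Time passes only in rows, so rows that repeat a pose let the fingers close. It gives the time, the measured TCP pose, the force, the opening and the grip force at its end, in the units of the state.
- status.state(): the state, without advancing time (a new reading comes with each control period).
- grab_frame(name): name is "scene" or "top" or "wrist"; returns a dict with "pixels" (420x560x3 uint8, red, green, blue), "vfov" (degrees; the focal length in pixels is half the picture's height over the tangent of half this angle, whatever the lens; pixels are square), "cx", "cy" (the principal point, pixels), "R" (3x3) and "t" (3): a world point X has camera coordinates R X + t. Camera axes: x right, y down, z forward; pixel columns grow to the right and rows downward; lengths in m; the calibration is good to about 2 mm. A picture is of the moment at which its call begins. There is no depth.
- ticket.finish_job(): hands the job in; it is judged then, once.
The state is a dict: "t": time; "q": joint angles; "joint_velocities": joint speeds; "joint_efforts": joint torques, N m; "eef_pos": TCP position; "eef_rot": TCP orientation; "contact_force": force on the tool from outside, world axes, zero at the start; "ft_torque": the same for the moment, N m; "grip_width": finger opening in m; "gripper_force": force on a finger pad.
Only numpy, scipy, OpenCV 4.12 (cv2) and the standard library are available. Lean on these libraries where they do the work, as an engineer would, in place of code of your own. Each camera call takes 0.05 s, during which the arm holds its last target. There are 200 camera calls.

TASK

Open the knife box for the shift: first push the safety tab on its lid sideways, away from the latch, gently until you feel it reach its end stop, then swing the latch lever fully up and go on to raise the lid to about half open (45 degrees), where it stays by itself. Do not ram the tab against its stop or force the latch against the tab, and leave the bottle, jar and bowl alone.

Things in the scene. Friction and masses are not known exactly. Their poses are not given: they have to be found in the camera images.
- knife_box: Stainless box, 200 (x) by 280 (y) by 85 mm high, screwed down to the table. Origin: centre of its underside; x points from its latch side (towards the robot) to its hinge side, y to its left, z up. It may be turned up to 20 degrees. All directions below are in this box frame with the lid shut.
- lid (a joint): Lid, a 6 mm plate on the box (top face 91.5 mm above the table). 0 shut, grows to 1.9 rad as its latch side swings up about the hinge line. Stiff hinge: it stays where it is left; raising it takes about 10 N at the latch bar. It is hooked down until the latch is at about 0.5 rad.
- lid_hinge (a point): Middle of the lid's hinge line, which runs along y: 100 mm to +x of the box's centre, 85.5 mm above the table.
- latch (a joint): Main latch lever, on the lid's middle line, lying flat towards the robot. 0 lying flat (locked), grows to its stop at 1.35 rad as its free end (the bar) swings up and back towards +x, about an axis along y. Stiff: it stays where it is left, and takes 2 to 3 N at the bar. Once it is at its stop, pulling the bar on up and towards +x raises the lid.
- latch_bar (a point): Centre of the round cross bar on the latch's free end: 14 mm diameter, 40 mm long along y, both ends free to be pinched (the bar turns between the pads as the latch swings). With the latch flat its centre is 62 mm to -x of the pivot and 12 mm above the pivot, 26 mm above the lid's top face. The lever is 20 mm wide.
- latch_pivot (a point): Centre of the latch's pivot: 115 mm to -x of the lid's hinge line and 20 mm above it.
- latch_pin: Steel lug, 12 mm wide, reaching 37 mm from the lever's middle line on the latch's left (+y) side, 35 mm from the pivot; the head of the tab's blade lies over it and keeps the latch down until the tab is slid out. Origin on the lever's middle line. More than 20 N between lug and blade (about 11 N of lift at the bar) is damage.
- safety_tab: Safety tab: upright dark steel stud, 14 (x) by 10 (y) mm, on the lid's left half. Origin: middle of the stud on the lid's top face. Slides along y with about 2.5 N of friction and stays where left; +y (away from the latch) releases. A 12 mm wide blade runs from the stud's -y side to a head over the latch lug; blade top 22.5, head top 28.5 mm above the lid: push the stud's -y face above these.
- tab_top (a point): Centre of the stud's top face, 45 mm above the lid's top face.
- tab_track: The tab's track on the lid, 85 mm long, with two 16 mm high stop posts. Origin: the tab's origin when fully in. The tab starts 0 to 4 mm from there. Its rigid end stop is 10 to 32 mm from its start, differs from box to box and is shown by no reading: feel for it. The latch is free only over the last 3 mm before it. More than 12 N on the end stop is damage.
- juice_bottle: Amber bottle, 70 mm diameter, 190 mm tall, left of the box. Origin at the centre of its underside. Leave alone.
- spice_jar: Glass jar, 60 mm diameter, 80 mm tall, left of the box. Origin at the centre of its underside. Leave alone.
- prep_bowl: Steel bowl, 140 mm diameter, 60 mm tall, right of the box. Origin at the centre of its underside. Leave alone.

How it is judged:
By the outcome, as a careful person would: the job done as asked, in the order asked, and still so for the second after the job is handed in, with the robot touching nothing.
It also fails if it takes over 56 s, if anything falls off the work surface, if the arm or the gripper's body presses on something with over 40 N, if the wrist force passes 120 N, or if a joint passes its speed limit or range.

## Working session

There is one attempt and no reset: what is moved stays moved. The work goes in short steps, Python scripts to look and compute and a tool call to move; the robot and the scene stay as the last step left them, time stands still between calls to the robot, and variables do not carry over. Pictures are saved under pics/ and viewed, at most 10 in all, crops included, and the job is handed in when it is done.

Besides the shell and the picture viewer there is one more tool, called after ">>>" as name(argument=value, ...), one argument or row to a line, values as JSON. carry_out: Moves the arm, as the interface text tells. Its arguments: {"type":"object","properties":{"xyz":{"type":"array"},"rotation":{"type":"array"},"hand":{"type":"array"}},"required":["xyz","rotation","hand"]}

```bash
mkdir -p pics; python3 - <<'E'
from workcell import status, grab_frame
import cv2,pickle
s=status.state(); print({k:s[k] for k in('t','eef_pos','eef_rot','contact_force','grip_width')})
for n in('scene','top'):
    f=grab_frame(n); pickle.dump(f,open(n+'.pkl','wb')); cv2.imwrite(f'pics/{n}0.png',f['pixels'][:,:,::-1]); print(n,f['vfov'],f['cx'],f['cy'],f['R'],f['t'])
E
```

```text
{'t': 0.0, 'eef_pos': array([0.27301247, 0.58922412, 0.21314235]), 'eef_rot': array([-6.76177587e-01, -3.06768463e+00,  2.75913027e-03]), 'contact_force': array([-0.2556583 ,  0.1808601 ,  0.63424844]), 'grip_width': 0.08558423473107118}
scene 50.21462168834779 277.0135976937058 219.60816803009075 [[-0.35581134  0.93449311 -0.01099647]
 [ 0.66818309  0.24615112 -0.70209756]
 [-0.65339854 -0.25716193 -0.71199585]] [ 0.21825715 -0.30135835  1.50280582]
top 51.20360185207353 275.1196780890397 210.507196292822 [[ 0.02497657 -0.9996874   0.001131  ]
 [-0.99108064 -0.02490964 -0.1309148 ]
 [ 0.13090204  0.00214889 -0.99139298]] [-0.03675735  0.58953336  1.21327406]
```

View pics/scene0.png

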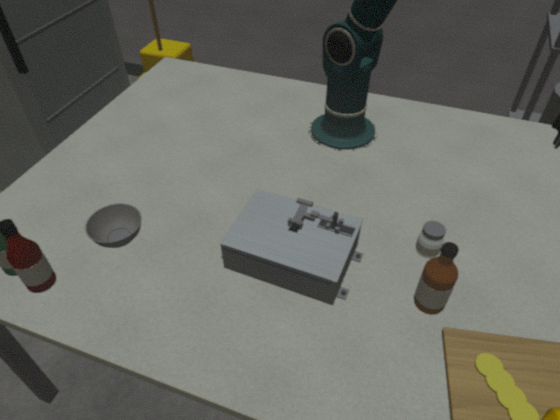

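View pics/top0.png

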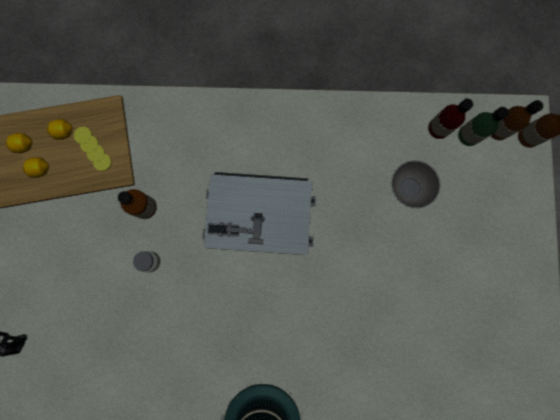

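The scene shows the box in the middle, with the latch bar near (303,203) and the tab stud near (335,218). The top view has the lid at about (205-312, 175-255), the latch at (257,228) and the tab at (217,229). I'll fit the lid and enlarge both.

```bash
cat > h.py <<'E'
import numpy as np, cv2, pickle
from scipy.spatial.transform import Rotation as Ro
def ray(f,u,v):
    F=210/np.tan(np.radians(f['vfov'])/2)
    R,t=np.array(f['R']),np.array(f['t'])
    d=R.T@np.array([(u-f['cx'])/F,(v-f['cy'])/F,1]); return -R.T@t,d
def onz(f,u,v,z):
    c,d=ray(f,u,v); return c+d*(z-c[2])/d[2]
def tri(obs):
    A=np.zeros((3,3));b=np.zeros(3)
    for f,u,v in obs:
        c,d=ray(f,u,v); d/=np.linalg.norm(d); P=np.eye(3)-np.outer(d,d); A+=P;b+=P@c
    return np.linalg.solve(A,b)
def proj(f,X):
    F=210/np.tan(np.radians(f['vfov'])/2); c=np.array(f['R'])@X+f['t']; return c[:2]/c[2]*F+[f['cx'],f['cy']]
E
python3 - <<'E'
from h import *
T=pickle.load(open('top.pkl','rb'));S=pickle.load(open('scene.pkl','rb'))
a=T['pixels'][165:265,190:330,::-1]; b=S['pixels'][180:310,210:375,::-1]
cv2.imwrite('pics/topc.png',cv2.resize(a,None,fx=5.7,fy=5.7,interpolation=cv2.INTER_CUBIC))
cv2.imwrite('pics/scenec.png',cv2.resize(b,None,fx=4.6,fy=4.6,interpolation=cv2.INTER_CUBIC))
hsv=cv2.cvtColor(T['pixels'],cv2.COLOR_RGB2HSV)
print(T['pixels'][200,260],T['pixels'][200,350],hsv[200,260],hsv[200,350])
m=((hsv[...,0]>95)&(hsv[...,0]<135)&(hsv[...,1]>15)&(hsv[...,2]>80)).astype(np.uint8)
z=np.zeros_like(m);z[165:265,195:325]=1;m*=z
m=cv2.morphologyEx(m,cv2.MORPH_OPEN,np.ones((3,3),np.uint8))
m=cv2.morphologyEx(m,cv2.MORPH_CLOSE,np.ones((9,9),np.uint8))
c=max(cv2.findContours(m,0,1)[0],key=cv2.contourArea)
P=np.array([onz(T,*p[0],.0915)[:2] for p in c],np.float32)
r=cv2.minAreaRect(P*1000);print(r,cv2.boxPoints(r),cv2.minAreaRect(c))
s0=Ro.from_rotvec([-6.76177587e-01, -3.06768463e+00,  2.75913027e-03]).as_matrix();print(s0.round(3))
E
```

```text
[ 97 105 109] [107 112 105] [100  28 109] [ 51  16 112]
((573.4637451171875, 24.079925537109375), (280.02557373046875, 201.0469970703125), 87.50428771972656) [[ 466.93878  -111.422806]
 [ 667.7951   -120.17732 ]
 [ 679.9887    159.58266 ]
 [ 479.1324    168.33717 ]] ((258.1727600097656, 214.02369689941406), (102.88943481445312, 73.05498504638672), 3.990912914276123)
[[-0.907  0.42  -0.001]
 [ 0.42   0.907 -0.002]
 [-0.    -0.002 -1.   ]]
```

View pics/topc.png

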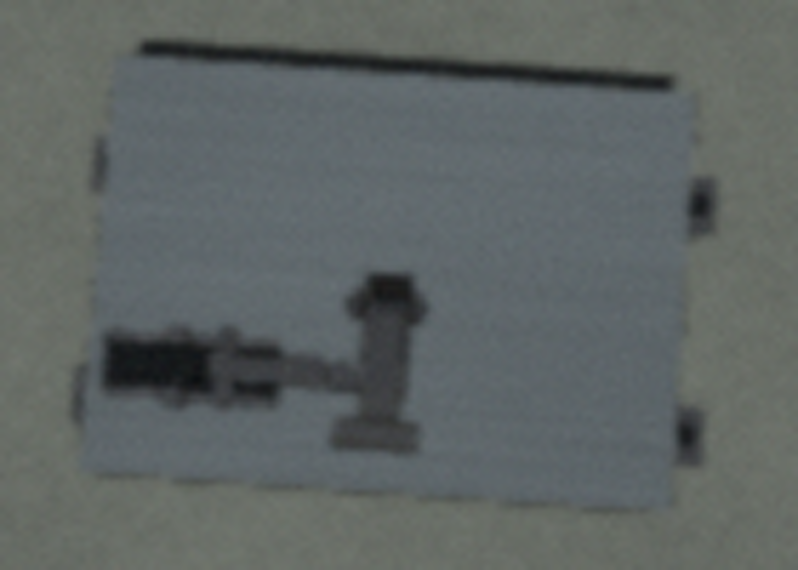

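View pics/scenec.png

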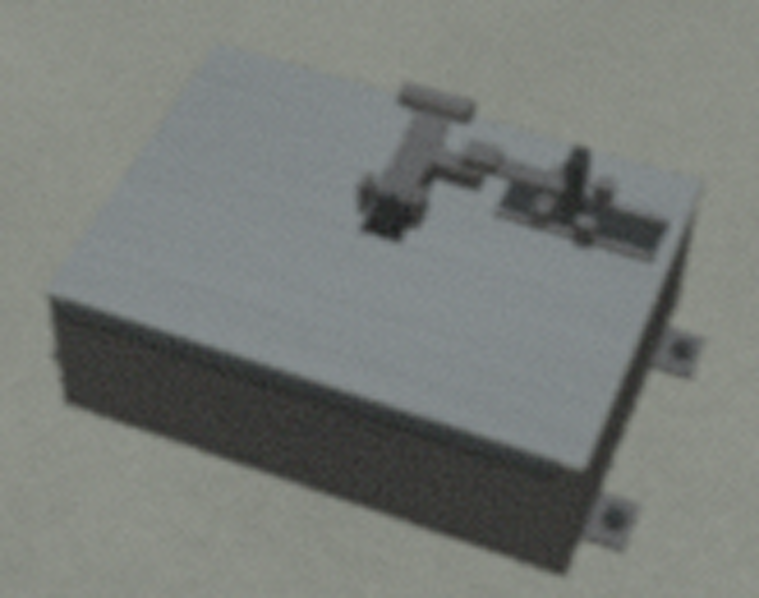

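Crop positions: stud top at scene (336,212.5), bar middle at scene (305,202) and top (256,242). I'll triangulate and check these against the box frame.

```bash
python3 - <<'E'
from h import *
T=pickle.load(open('top.pkl','rb'));S=pickle.load(open('scene.pkl','rb'))
yaw=np.radians(-2.5);B=Ro.from_euler('z',yaw).as_matrix();o=np.array([.5735,.0241,0])
sc=lambda u,v:(210+u/4.6-.4,180+v/4.6-.4); tc=lambda u,v:(190+u/5.7-.4,165+v/5.7-.4)
b=lambda X:(B.T@(X-o)*1000).round(1)
print('bar tri',b(tri([(S,*sc(437,104)),(T,*tc(375,437))])))
print('bar top',b(onz(T,*tc(375,437),.1225)),'scene',b(onz(S,*sc(437,104),.1175)))
print('stud top scene z.1365',b(onz(S,*sc(579,151),.1365)))
print('lid corner scene',[b(onz(S,*sc(*p),.0915)) for p in((48,296),(583,472),(700,182),(222,50))])
print('post scene',[b(onz(S,*sc(*p),.1075)) for p in((543,200),(586,222),(606,188))])
# projections of expected stud top for track x -50, in crops
for y in(40,50,60,70,80,90):
    X=o+B@np.array([-.05,y/1000,.1365]);print(y,(proj(S,X)-[209.6,179.6])*4.6,(proj(T,X)-[189.6,164.6])*5.7)
X=o+B@np.array([-.077,0,.1175]);print('bar exp',(proj(S,X)-[209.6,179.6])*4.6,(proj(T,X)-[189.6,164.6])*5.7)
E
```

```text
bar tri [-77.1   1.  113.6]
bar top [-77.6   0.4 122.5] scene [-73.2   2.5 117.5]
stud top scene z.1365 [-49.3  86.9 136.5]
lid corner scene [array([ 105.9, -135.5,   91.5]), array([105.7, 143.4,  91.5]), array([-96.7, 141.5,  91.5]), array([ -94.3, -133.4,   91.5])]
post scene [array([-37.4,  74.1, 107.5]), array([-31.1,  99. , 107.5]), array([-57.9, 101. , 107.5])]
40 [491.04792556 125.07816891] [292.06209553 369.29020624]
50 [509.69800668 130.35598785] [270.34575802 367.79919477]
60 [528.45048901 135.66278548] [248.63239554 366.30838756]
70 [547.30621826 140.99880114] [226.92200747 364.81778457]
80 [566.26604944 146.36427679] [205.2145932  363.32738576]
90 [585.33084708 151.75945707] [183.51015212 361.83719108]
bar exp [435.08385539  98.1865592 ] [376.36054191 436.52601929]
```

>>> carry_out(
  xyz=[
    [-25, -20, 1],
    [-60, -48, 2],
    [-95, -76, 3],
    [-130, -104, 4],
    [-165, -132, 5],
    [-200, -160, 6],
    [-235, -188, 7],
    [-270, -216, 8],
    [-305, -244, 9],
    [-340, -272, 10],
  ],
  rotation=[
    [0, 0, 6.8],
    [0, 0, 13.6],
    [0, 0, 20.4],
    [0, 0, 27.2],
    [0, 0, 34],
    [0, 0, 40.8],
    [0, 0, 47.6],
    [0, 0, 54.4],
    [0, 0, 61.2],
    [0, 0, 67.7],
  ],
  hand=[0, 0, 0, 0, 0, 0, 0, 0, 0, 0],
)

```text
t: 1.1
eef_pos: [0.4677, 0.1983, 0.204]
eef_rot: [-2.275, -2.166, -0.0]
contact_force: [1.5, -0.9, -1.1]
grip_width: -0.0001
gripper_force: 0.0
```

```bash
cat > go.py <<'E'
import sys
from h import *
from workcell import status
s=status.state(); M=Ro.from_rotvec(s['eef_rot']).as_matrix()
B=Ro.from_euler('z',-2.5,degrees=True).as_matrix();o=np.array([.5735,.0241,0])
X=np.array(list(map(float,sys.argv[1:4])))/1000
print('t',round(s['t'],2),'box mm',(B.T@(s['eef_pos']-o)*1000).round(1),'F box',(B.T@s['contact_force']).round(2),'grip',s['grip_width'])
print('tool axes in box\n',(B.T@M).round(3)); print('shift tool',(M.T@(o+B@X-s['eef_pos'])*1000).round(1))
E
python3 go.py -50 56 146
```

```text
t 1.1 box mm [-113.3  169.4  204. ] F box [ 1.54 -0.88 -1.13] grip -0.00010623597871569787
tool axes in box
 [[ 0.006  1.    -0.   ]
 [ 1.    -0.006  0.   ]
 [ 0.    -0.    -1.   ]]
shift tool [-113.1   63.9   58. ]
```

>>> carry_out(
  xyz=[
    [-30, 16, 0],
    [-60, 32, 0],
    [-90, 50, 10],
    [-111, 62, 20],
    [-111, 62, 30],
    [-111, 62, 30],
    [-111, 62, 30],
  ],
  rotation=[
    [0, 0, 0],
    [0, 0, 0],
    [0, 0, 0],
    [0, 0, 0],
    [0, 0, 0],
    [0, 0, 0],
    [0, 0, 0],
  ],
  hand=[0, 0, 0, 0, 0, 0, 0],
)

```text
t: 1.8
eef_pos: [0.5237, 0.0876, 0.1738]
eef_rot: [-2.268, -2.172, 0.001]
contact_force: [0.5, -0.8, 0.3]
grip_width: 0.0
gripper_force: 0.0
```

```bash
python3 go.py -50 56 146; python3 - <<'E'
from workcell import grab_frame
import cv2,pickle,numpy as np
S=grab_frame('scene');W=grab_frame('wrist');pickle.dump((S,W),open('f1.pkl','wb'))
a=cv2.resize(S['pixels'][140:280,230:410],(540,420),interpolation=3)
cv2.imwrite('pics/p1.png',cv2.resize(np.hstack([a[:, :400],cv2.resize(W['pixels'],(400,420))[:, :]]),(800,420))[:,:,::-1])
E
```

```text
t 1.8 box mm [-52.5  61.2 173.8] F box [ 0.54 -0.81  0.33] grip 4.963933085665033e-05
tool axes in box
 [[-0.001  1.    -0.001]
 [ 1.     0.001  0.   ]
 [ 0.    -0.001 -1.   ]]
shift tool [-5.3  2.5 27.8]
```

View pics/p1.png

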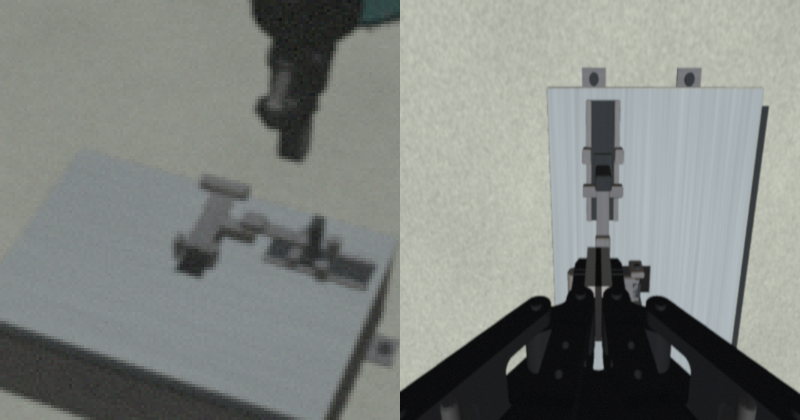

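The wrist view shows the stud between the post pairs, with its top at about panel (203,172). The fingertips are clear above the head. Next I'll locate the stud from this view.

```bash
python3 - <<'E'
from h import *
S,W=pickle.load(open('f1.pkl','rb'))
B=Ro.from_euler('z',-2.5,degrees=True).as_matrix();o=np.array([.5735,.0241,0])
b=lambda X:(B.T@(X-o)*1000).round(1)
for n,u,v,z in(('studtop',203,172,.1365),('track far',203,100,.0925),('lid far L',148,88,.0915),('lid far R',363,88,.0915),('head',203,240,.120)):print(n,b(onz(W,u*1.4,v,z)))
cv2.imwrite('pics/w1.png',cv2.resize(W['pixels'][60:300,180:400],(733,800)[::1],interpolation=3)[:600,:,::-1])
E
```

```text
studtop [-49.4  92.8 136.5]
track far [-48.9 133.   92.5]
lid far L [-100.1  140.5   91.5]
lid far R [100.  140.9  91.5]
head [-48.8  43.7 120. ]
```

View pics/w1.png

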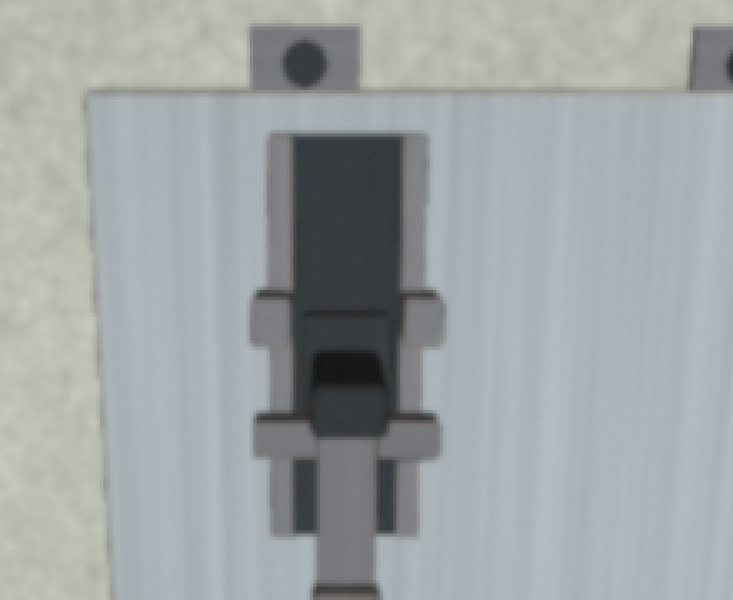

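>>> carry_out(
  xyz=[
    [0, 2.5, 10],
    [0, 2.5, 20],
    [0, 2.5, 27],
    [0, 2.5, 27],
    [3, 2.5, 27],
    [6, 2.5, 27],
    [6, 2.5, 27],
    [6, 2.5, 27],
  ],
  rotation=[
    [0, 0, 0],
    [0, 0, 0],
    [0, 0, 0],
    [0, 0, 0],
    [0, 0, 0],
    [0, 0, 0],
    [0, 0, 0],
    [0, 0, 0],
  ],
  hand=[0, 0, 0, 0, 0, 0, 0, 0],
)

```text
t: 2.7
eef_pos: [0.5273, 0.0925, 0.1474]
eef_rot: [2.27, 2.172, 0.001]
contact_force: [-0.5, -0.0, -0.3]
grip_width: -0.0004
gripper_force: 0.0
```

>>> carry_out(
  xyz=[
    [1, 0, 0],
    [2, 0, 0],
    [2, 0, 0],
  ],
  rotation=[
    [0, 0, 0],
    [0, 0, 0],
    [0, 0, 0],
  ],
  hand=[0, 0, 0],
)

```text
t: 3.0
eef_pos: [0.5273, 0.0944, 0.1471]
eef_rot: [2.27, 2.171, 0.0]
contact_force: [0.2, 0.4, 0.2]
grip_width: 0.0
gripper_force: 0.0
```

>>> carry_out(
  xyz=[
    [1, 0, 0],
    [2, 0, 0],
    [2, 0, 0],
  ],
  rotation=[
    [0, 0, 0],
    [0, 0, 0],
    [0, 0, 0],
  ],
  hand=[0, 0, 0],
)

```text
t: 3.3
eef_pos: [0.5273, 0.0964, 0.1471]
eef_rot: [2.27, 2.171, 0.0]
contact_force: [0.7, 0.1, 0.4]
grip_width: 0.0
gripper_force: 0.0
```

>>> carry_out(
  xyz=[
    [1, 0, 0],
    [2, 0, 0],
    [2, 0, 0],
  ],
  rotation=[
    [0, 0, 0],
    [0, 0, 0],
    [0, 0, 0],
  ],
  hand=[0, 0, 0],
)

```text
t: 3.6
eef_pos: [0.5274, 0.0985, 0.1471]
eef_rot: [-2.27, -2.172, -0.0]
contact_force: [0.6, 0.1, -0.3]
grip_width: -0.0001
gripper_force: 0.0
```

>>> carry_out(
  xyz=[
    [1, 0, 0],
    [2, 0, 0],
    [2, 0, 0],
  ],
  rotation=[
    [0, 0, 0],
    [0, 0, 0],
    [0, 0, 0],
  ],
  hand=[0, 0, 0],
)

```text
t: 3.9
eef_pos: [0.5275, 0.1005, 0.1471]
eef_rot: [2.27, 2.172, 0.0]
contact_force: [-0.4, -0.2, -0.9]
grip_width: -0.0001
gripper_force: 0.0
```

>>> carry_out(
  xyz=[
    [1, 0, 0],
    [2, 0, 0],
    [2, 0, 0],
  ],
  rotation=[
    [0, 0, 0],
    [0, 0, 0],
    [0, 0, 0],
  ],
  hand=[0, 0, 0],
)

```text
t: 4.2
eef_pos: [0.5276, 0.1025, 0.1471]
eef_rot: [-2.27, -2.172, -0.0]
contact_force: [-0.7, -0.2, 0.5]
grip_width: 0.0003
gripper_force: 0.0
```

>>> carry_out(
  xyz=[
    [1, 0, 0],
    [2, 0, 0],
    [2, 0, 0],
  ],
  rotation=[
    [0, 0, 0],
    [0, 0, 0],
    [0, 0, 0],
  ],
  hand=[0, 0, 0],
)

```text
t: 4.5
eef_pos: [0.5277, 0.1045, 0.1471]
eef_rot: [-2.27, -2.172, -0.0]
contact_force: [0.2, 0.1, 0.0]
grip_width: -0.0
gripper_force: 0.0
```

>>> carry_out(
  xyz=[
    [1, 0, 0],
    [2, 0, 0],
    [2, 0, 0],
  ],
  rotation=[
    [0, 0, 0],
    [0, 0, 0],
    [0, 0, 0],
  ],
  hand=[0, 0, 0],
)

```text
t: 4.8
eef_pos: [0.5278, 0.1065, 0.1471]
eef_rot: [-2.27, -2.172, -0.0]
contact_force: [0.2, -0.2, -0.8]
grip_width: -0.0001
gripper_force: 0.0
```

```bash
python3 - <<'E'
from workcell import grab_frame
import cv2,pickle,numpy as np
S=grab_frame('scene');W=grab_frame('wrist');pickle.dump((S,W),open('f2.pkl','wb'))
a=cv2.resize(S['pixels'][160:260,270:370],(400,400),interpolation=3)
b=cv2.resize(W['pixels'][80:280,180:380],(400,400),interpolation=3)
cv2.imwrite('pics/p2.png',np.hstack([a,b])[:,:,::-1])
E
```

```text
(no output)
```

View pics/p2.png

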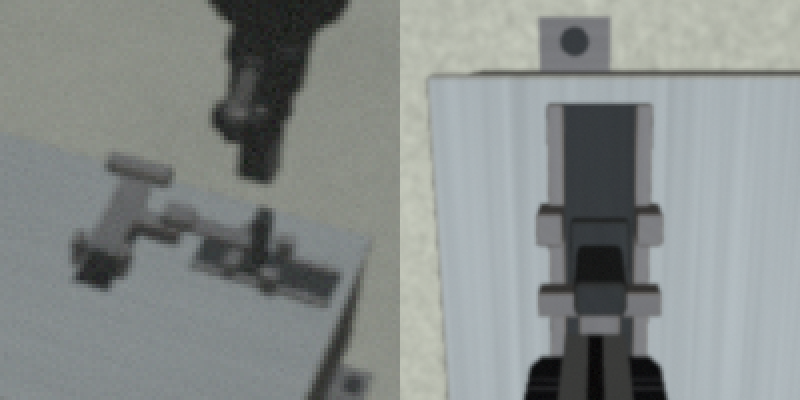

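The scene crop shows the fingertip at (258,181) and the stud top at (263,210), so the tip is still clear of the stud. I'll compute the tip's true height.

```bash
python3 go.py -50 90 146; python3 - <<'E'
from h import *
S,W=pickle.load(open('f2.pkl','rb'))
B=Ro.from_euler('z',-2.5,degrees=True).as_matrix();o=np.array([.5735,.0241,0])
b=lambda X:(B.T@(X-o)*1000).round(1)
for y in(75,80,85,90):
  for z in(.120,.128,.1365,.147,.160):
    X=o+B@np.array([-.05,y/1000,z]);print(y,z,((proj(S,X)-[270,160])*4).round(),((proj(W,X)-[180,80])*2+[400,0]).round())
print(b(tri([(S,270+263/4,160+210/4),(W,180+200/2,80+266/2)])), b(onz(W,280,80+133,.1365)))
E
```

```text
t 4.9 box mm [-49.3  80.1 147.1] F box [ 0.46  0.92 -0.12] grip 0.00022555500323031898
tool axes in box
 [[ 0.001  1.     0.   ]
 [ 1.    -0.001  0.   ]
 [ 0.     0.    -1.   ]]
shift tool [ 9.9 -0.7  1.1]
75 0.12 [240. 224.] [596. 315.]
75 0.128 [241. 214.] [596. 326.]
75 0.1365 [243. 203.] [596. 339.]
75 0.147 [244. 190.] [596. 355.]
75 0.16 [246. 174.] [597. 379.]
80 0.12 [249. 226.] [596. 299.]
80 0.128 [250. 216.] [596. 309.]
80 0.1365 [251. 206.] [596. 321.]
80 0.147 [252. 193.] [596. 337.]
80 0.16 [254. 176.] [597. 360.]
85 0.12 [257. 228.] [596. 283.]
85 0.128 [258. 218.] [596. 292.]
85 0.1365 [259. 208.] [596. 303.]
85 0.147 [261. 195.] [596. 319.]
85 0.16 [262. 178.] [597. 340.]
90 0.12 [265. 231.] [596. 266.]
90 0.128 [266. 221.] [596. 275.]
90 0.1365 [267. 210.] [596. 285.]
90 0.147 [269. 197.] [596. 300.]
90 0.16 [271. 181.] [597. 320.]
[-49.3  91.  135.1] [-49.1  95.3 136.5]
```

```bash
python3 - <<'E'
from h import *
B=Ro.from_euler('z',-2.5,degrees=True).as_matrix();o=np.array([.5735,.0241,0])
S1,W1=pickle.load(open('f1.pkl','rb'));S2,W2=pickle.load(open('f2.pkl','rb'))
for S,W,p,uv in((S1,W1,(-52.5,61.2),(230+292/3,140+159/3)),(S2,W2,(-49.3,80.1),(270+258/4,160+182/4))):
  print('seen',uv,[(z,proj(S,o+B@np.array([p[0],p[1],z])/1000).round(1)) for z in(125,140,155,170,185,200)])
  m=np.array(W['R'])@(o+B@np.array([p[0],p[1],160])/1000)+W['t']; print('wrist cam pos',B.T@(-np.array(W['R']).T@W['t']-o)*1000)
W0=pickle.load(open('f2.pkl','rb'))[1]
a=cv2.resize(W1['pixels'][200:420,150:430],(400,314)); b=cv2.resize(W2['pixels'][200:420,150:430],(400,314))
c=cv2.resize(S2['pixels'][100:220,290:380],(300,400),interpolation=3)
im=np.zeros((400,800,3),np.uint8);im[:314,:400]=b;im[:,400:700]=c
cv2.imwrite('pics/p3.png',cv2.convertScaleAbs(im,alpha=2)[:,:,::-1])
E
```

```text
seen (327.3333333333333, 193.0) [(125, array([325. , 212.1])), (140, array([325.4, 207.5])), (155, array([325.9, 202.7])), (170, array([326.3, 197.9])), (185, array([326.7, 193. ])), (200, array([327.2, 188. ]))]
wrist cam pos [-53.58968303 131.30335628 334.08138737]
seen (334.5, 205.5) [(125, array([332.3, 215.2])), (140, array([332.8, 210.5])), (155, array([333.3, 205.8])), (170, array([333.8, 201. ])), (185, array([334.3, 196.1])), (200, array([334.9, 191. ]))]
wrist cam pos [-50.57491136 150.11153742 306.93924246]
```

View pics/p3.png

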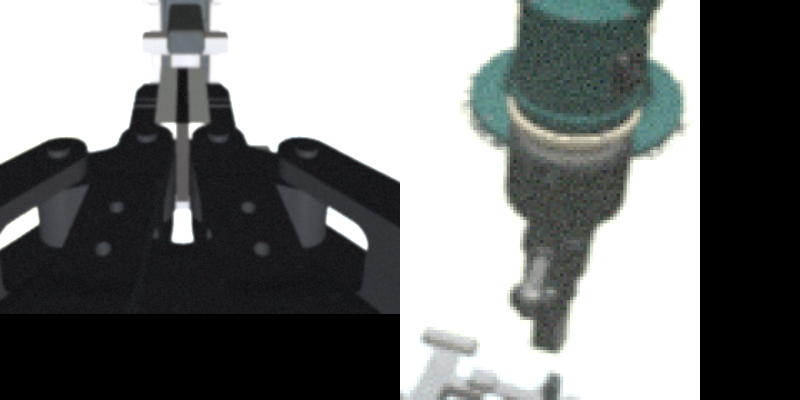

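The dark fingertips end about 10 mm above the TCP height (z≈0.155) in both views, so the finger is passing over the stud. I'll back off and lower in checked steps.

>>> carry_out(
  xyz=[
    [-7, 0, 0],
    [-14, 0, 0],
    [-19, 0, 0],
    [-19, 0, 4],
    [-19, 0, 8],
    [-19, 0, 8],
  ],
  rotation=[
    [0, 0, 0],
    [0, 0, 0],
    [0, 0, 0],
    [0, 0, 0],
    [0, 0, 0],
    [0, 0, 0],
  ],
  hand=[0, 0, 0, 0, 0, 0],
)

```text
t: 5.5
eef_pos: [0.5264, 0.0874, 0.1383]
eef_rot: [-2.27, -2.171, 0.002]
contact_force: [-0.2, -0.2, 0.5]
grip_width: -0.0002
gripper_force: 0.0
```

>>> carry_out(
  xyz=[
    [0, 0, 2],
    [0, 0, 4],
    [0, 0, 4],
  ],
  rotation=[
    [0, 0, 0],
    [0, 0, 0],
    [0, 0, 0],
  ],
  hand=[0, 0, 0],
)

```text
t: 5.8
eef_pos: [0.5268, 0.0874, 0.1348]
eef_rot: [-2.27, -2.172, 0.001]
contact_force: [0.6, 0.9, -0.3]
grip_width: 0.0
gripper_force: 0.0
```

```bash
python3 go.py -50 61 118; python3 - <<'E'
from workcell import grab_frame
from h import *
S=grab_frame('scene');W=grab_frame('wrist');pickle.dump((S,W),open('f3.pkl','wb'))
a=cv2.resize(S['pixels'][170:250,270:350],(400,400),interpolation=3)
b=cv2.resize(W['pixels'][100:260,200:360],(400,400),interpolation=3)
cv2.imwrite('pics/p4.png',cv2.convertScaleAbs(np.hstack([a,b]),alpha=1.4)[:,:,::-1])
B=Ro.from_euler('z',-2.5,degrees=True).as_matrix();o=np.array([.5735,.0241,0])
for y,z in((61,116),(61,125),(61,135),(61,145),(72,116),(72,125),(72,135),(72,145)):
  X=o+B@np.array([-50,y,z])/1000;print(y,z,((proj(S,X)-[270,170])*5).round(),((proj(W,X)-[200,100])*2.5+[400,0]).round())
E
```

```text
t 5.8 box mm [-49.5  61.2 134.8] F box [ 0.53  0.9  -0.34] grip 3.675738151749555e-05
tool axes in box
 [[ 0.001  1.    -0.   ]
 [ 1.    -0.001 -0.   ]
 [-0.    -0.    -1.   ]]
shift tool [-0.2 -0.5 16.8]
61 116 [272. 227.] [596. 337.]
61 125 [273. 214.] [596. 352.]
61 135 [274. 198.] [596. 372.]
61 145 [276. 183.] [596. 393.]
72 116 [294. 234.] [596. 289.]
72 125 [295. 220.] [596. 303.]
72 135 [297. 205.] [596. 320.]
72 145 [298. 189.] [596. 339.]
```

View pics/p4.png

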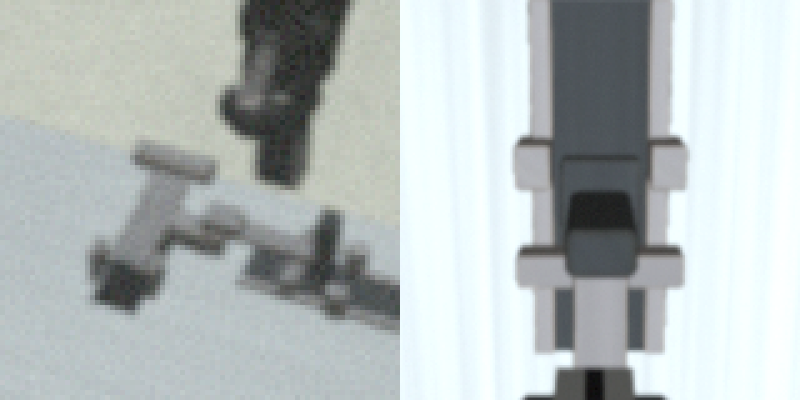

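The scene crop shows the tip at (278,184), so about z=0.145: it is still 10 mm above the TCP. The stud top is at (327,212). I'll lower another 17 mm with force checks, then approach.

>>> carry_out(
  xyz=[
    [0, 0, 3],
    [0, 0, 6],
    [0, 0, 9],
    [0, 0, 12],
    [0, 0, 12],
  ],
  rotation=[
    [0, 0, 0],
    [0, 0, 0],
    [0, 0, 0],
    [0, 0, 0],
    [0, 0, 0],
  ],
  hand=[0, 0, 0, 0, 0],
)

```text
t: 6.4
eef_pos: [0.5265, 0.0872, 0.1225]
eef_rot: [-2.27, -2.171, 0.001]
contact_force: [-0.1, 0.6, -0.1]
grip_width: 0.0001
gripper_force: 0.0
```

>>> carry_out(
  xyz=[
    [0, 0, 2],
    [0, 0, 4],
    [0, 0, 5],
    [2, 0, 5],
    [4, 0, 5],
    [6, 0, 5],
    [6, 0, 5],
  ],
  rotation=[
    [0, 0, 0],
    [0, 0, 0],
    [0, 0, 0],
    [0, 0, 0],
    [0, 0, 0],
    [0, 0, 0],
    [0, 0, 0],
  ],
  hand=[0, 0, 0, 0, 0, 0, 0],
)

```text
t: 7.1
eef_pos: [0.5273, 0.0938, 0.1182]
eef_rot: [-2.27, -2.172, -0.001]
contact_force: [0.0, -0.6, -0.3]
grip_width: -0.0002
gripper_force: 0.0
```

>>> carry_out(
  xyz=[
    [1, 0, 0],
    [2, 0, 0],
    [3, 0, 0],
    [3, 0, 0],
  ],
  rotation=[
    [0, 0, 0],
    [0, 0, 0],
    [0, 0, 0],
    [0, 0, 0],
  ],
  hand=[0, 0, 0, 0],
)

```text
t: 7.5
eef_pos: [0.5273, 0.0965, 0.1181]
eef_rot: [2.27, 2.172, 0.0]
contact_force: [0.0, 0.4, -0.2]
grip_width: 0.0002
gripper_force: 0.0
```

>>> carry_out(
  xyz=[
    [1, 0, 0],
    [2, 0, 0],
    [3, 0, 0],
    [3, 0, 0],
  ],
  rotation=[
    [0, 0, 0],
    [0, 0, 0],
    [0, 0, 0],
    [0, 0, 0],
  ],
  hand=[0, 0, 0, 0],
)

```text
t: 7.9
eef_pos: [0.5275, 0.0989, 0.1181]
eef_rot: [2.27, 2.171, -0.001]
contact_force: [-0.0, -1.3, 1.3]
grip_width: 0.0001
gripper_force: 0.5
```

>>> carry_out(
  xyz=[
    [1, 0, 0],
    [2, 0, 0],
    [3, 0, 0],
    [3, 0, 0],
  ],
  rotation=[
    [0, 0, 0],
    [0, 0, 0],
    [0, 0, 0],
    [0, 0, 0],
  ],
  hand=[0, 0, 0, 0],
)

```text
t: 8.3
eef_pos: [0.5276, 0.1023, 0.1181]
eef_rot: [2.27, 2.171, -0.0]
contact_force: [-0.3, -2.4, 0.7]
grip_width: 0.0001
gripper_force: 1.0
```

>>> carry_out(
  xyz=[
    [1, 0, 0],
    [2, 0, 0],
    [3, 0, 0],
    [4, 0, 0],
    [4, 0, 0],
    [4, 0, 0],
  ],
  rotation=[
    [0, 0, 0],
    [0, 0, 0],
    [0, 0, 0],
    [0, 0, 0],
    [0, 0, 0],
    [0, 0, 0],
  ],
  hand=[0, 0, 0, 0, 0, 0],
)

```text
t: 8.9
eef_pos: [0.5278, 0.1065, 0.1181]
eef_rot: [-2.27, -2.171, -0.0]
contact_force: [0.1, -1.4, -0.6]
grip_width: 0.0001
gripper_force: 0.7
```

>>> carry_out(
  xyz=[
    [0.5, 0, 0],
    [1, 0, 0],
    [1, 0, 0],
  ],
  rotation=[
    [0, 0, 0],
    [0, 0, 0],
    [0, 0, 0],
  ],
  hand=[0, 0, 0],
)

```text
t: 9.2
eef_pos: [0.5278, 0.1073, 0.1181]
eef_rot: [2.27, 2.171, 0.0]
contact_force: [0.2, -2.9, 0.6]
grip_width: 0.0002
gripper_force: 1.0
```

>>> carry_out(
  xyz=[
    [0.5, 0, 0],
    [1, 0, 0],
    [1, 0, 0],
  ],
  rotation=[
    [0, 0, 0],
    [0, 0, 0],
    [0, 0, 0],
  ],
  hand=[0, 0, 0],
)

```text
t: 9.5
eef_pos: [0.5279, 0.1084, 0.1181]
eef_rot: [-2.27, -2.171, -0.0]
contact_force: [0.2, -1.9, 0.5]
grip_width: 0.0001
gripper_force: 1.0
```

>>> carry_out(
  xyz=[
    [0.5, 0, 0],
    [1, 0, 0],
    [1, 0, 0],
  ],
  rotation=[
    [0, 0, 0],
    [0, 0, 0],
    [0, 0, 0],
  ],
  hand=[0, 0, 0],
)

```text
t: 9.8
eef_pos: [0.5279, 0.1094, 0.1181]
eef_rot: [2.27, 2.171, 0.0]
contact_force: [-0.3, -1.3, 0.1]
grip_width: 0.0001
gripper_force: 1.0
```

>>> carry_out(
  xyz=[
    [0.5, 0, 0],
    [1, 0, 0],
    [1.5, 0, 0],
    [1.5, 0, 0],
  ],
  rotation=[
    [0, 0, 0],
    [0, 0, 0],
    [0, 0, 0],
    [0, 0, 0],
  ],
  hand=[0, 0, 0, 0],
)

```text
t: 10.2
eef_pos: [0.528, 0.1109, 0.1181]
eef_rot: [-2.27, -2.171, -0.0]
contact_force: [-0.1, -2.4, -0.1]
grip_width: 0.0001
gripper_force: 1.0
```

>>> carry_out(
  xyz=[
    [0.5, 0, 0],
    [1, 0, 0],
    [1.5, 0, 0],
    [1.5, 0, 0],
  ],
  rotation=[
    [0, 0, 0],
    [0, 0, 0],
    [0, 0, 0],
    [0, 0, 0],
  ],
  hand=[0, 0, 0, 0],
)

```text
t: 10.6
eef_pos: [0.5281, 0.1124, 0.1181]
eef_rot: [-2.27, -2.172, -0.0]
contact_force: [-0.2, -2.0, 0.7]
grip_width: 0.0001
gripper_force: 1.0
```

>>> carry_out(
  xyz=[
    [0.5, 0, 0],
    [1, 0, 0],
    [1.5, 0, 0],
    [1.5, 0, 0],
  ],
  rotation=[
    [0, 0, 0],
    [0, 0, 0],
    [0, 0, 0],
    [0, 0, 0],
  ],
  hand=[0, 0, 0, 0],
)

```text
t: 11.0
eef_pos: [0.5281, 0.1137, 0.1181]
eef_rot: [2.27, 2.171, 0.0]
contact_force: [-0.3, -3.0, 0.3]
grip_width: 0.0001
gripper_force: 1.1
```

>>> carry_out(
  xyz=[
    [0.5, 0, 0],
    [1, 0, 0],
    [1, 0, 0],
  ],
  rotation=[
    [0, 0, 0],
    [0, 0, 0],
    [0, 0, 0],
  ],
  hand=[0, 0, 0],
)

```text
t: 11.3
eef_pos: [0.5281, 0.114, 0.1181]
eef_rot: [2.271, 2.17, -0.001]
contact_force: [0.4, -5.0, 0.9]
grip_width: 0.0002
gripper_force: 2.1
```

>>> carry_out(
  xyz=[
    [0.3, 0, 0],
    [0.5, 0, 0],
    [0.5, 0, 0],
  ],
  rotation=[
    [0, 0, 0],
    [0, 0, 0],
    [0, 0, 0],
  ],
  hand=[0, 0, 0],
)

```text
t: 11.6
eef_pos: [0.5281, 0.114, 0.1181]
eef_rot: [2.271, 2.17, -0.002]
contact_force: [-0.1, -5.5, 1.9]
grip_width: -0.0003
gripper_force: 2.5
```

The tab moved 0.3 mm at one step and nothing at the next while the force rose to 5.5 N, so this is the end stop. Backing off now and going to the bar.

>>> carry_out(
  xyz=[
    [-3, 0, 0],
    [-6, 0, -5],
    [-6, 0, -25],
    [-6, 0, -50],
    [-20, -5, -60],
    [-40, -12, -60],
    [-60, -20, -60],
    [-80, -26, -60],
    [-94, -28, -60],
    [-94, -28, -60],
  ],
  rotation=[
    [0, 0, 0],
    [0, 0, 0],
    [0, 0, 0],
    [0, 0, -8],
    [0, 0, -16],
    [0, 0, -24],
    [0, 0, -32],
    [0, 0, -40],
    [0, 0, -48],
    [0, 0, -56],
  ],
  hand=[0, 0, 0, 0.5, 0.7, 0.7, 0.7, 0.7, 0.7, 0.7],
)

```text
t: 12.6
eef_pos: [0.4958, 0.0212, 0.1787]
eef_rot: [0.981, 2.984, 0.001]
contact_force: [0.0, -0.0, 0.3]
grip_width: 0.0597
gripper_force: 0.0
```

>>> carry_out(
  xyz=[
    [0, 0, 0],
    [0, 0, 0],
    [0, 0, 0],
    [0, 0, 0],
    [0, 0, 0],
    [0, 0, 0],
  ],
  rotation=[
    [0, 0, -8],
    [0, 0, -16],
    [0, 0, -24],
    [0, 0, -32],
    [0, 0, -34],
    [0, 0, -34],
  ],
  hand=[0.7, 0.7, 0.7, 0.7, 0.7, 0.7],
)

```text
t: 13.2
eef_pos: [0.4962, 0.0233, 0.1786]
eef_rot: [0.069, 3.14, 0.002]
contact_force: [-0.4, 0.0, -0.6]
grip_width: 0.0598
gripper_force: 0.0
```

```bash
python3 go.py -77 0 140; python3 - <<'E'
from workcell import grab_frame
from h import *
S=grab_frame('scene');W=grab_frame('wrist');pickle.dump((S,W),open('f4.pkl','wb'))
a=cv2.resize(S['pixels'][140:250,260:370],(400,400),interpolation=3)
b=cv2.resize(W['pixels'],(533,400),interpolation=3)[:,66:466]
cv2.imwrite('pics/p5.png',cv2.convertScaleAbs(np.hstack([a,b]),alpha=1.4)[:,:,::-1])
B=Ro.from_euler('z',-2.5,degrees=True).as_matrix();o=np.array([.5735,.0241,0])
for y in(-35,35):
 for z in (150,160,170,180,190,200):
  X=o+B@np.array([-77,y,z])/1000;print(y,z,((proj(S,X)-[260,140])*400/110).round(),(proj(W,X)*.952-[66,0]+[400,0]).round())
for y in(-20,20):
  X=o+B@np.array([-77,y,117.5])/1000;print('bar',((proj(S,X)-[260,140])*400/110).round(),(proj(W,X)*.952-[66,0]+[400,0]).round())
E
```

```text
t 13.2 box mm [-77.2  -4.2 178.6] F box [-0.38  0.   -0.57] grip 0.059839192311647756
tool axes in box
 [[-1.     0.001  0.001]
 [ 0.001  1.     0.001]
 [-0.001  0.001 -1.   ]]
shift tool [-0.1  4.2 38.6]
-35 150 [113. 172.] [549. 221.]
-35 160 [113. 160.] [547. 227.]
-35 170 [113. 148.] [544. 234.]
-35 180 [113. 137.] [541. 242.]
-35 190 [113. 125.] [538. 250.]
-35 200 [113. 112.] [534. 260.]
35 150 [213. 199.] [664. 221.]
35 160 [214. 188.] [667. 227.]
35 170 [215. 176.] [671. 234.]
35 180 [215. 164.] [675. 242.]
35 190 [216. 152.] [680. 250.]
35 200 [217. 140.] [685. 260.]
bar [133. 214.] [577. 204.]
bar [189. 230.] [634. 204.]
```

View pics/p5.png

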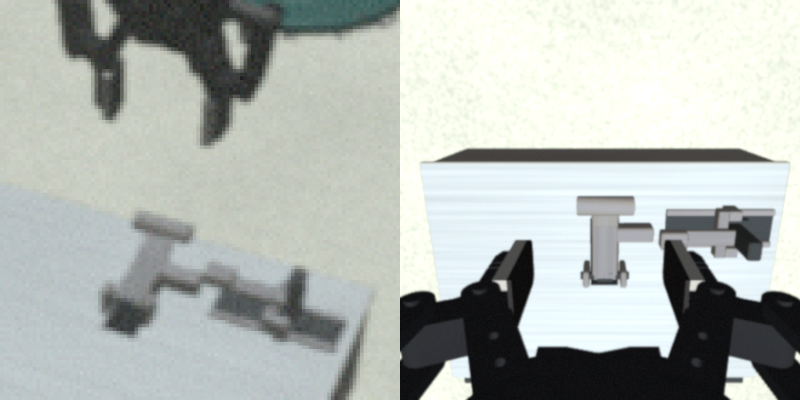

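The tab head is now clear of the lug. The fingertips are at scene crop (110,118) and (207,143), about 19 mm above the TCP at this opening, so the TCP needs to be at about z=0.091 to pinch the bar.

>>> carry_out(
  xyz=[
    [0, 2, 15],
    [0, 4.2, 30],
    [0, 4.2, 45],
    [0, 4.2, 60],
    [0, 4.2, 68],
    [0, 4.2, 76],
    [0, 4.2, 76],
  ],
  rotation=[
    [0, 0, 0],
    [0, 0, 0],
    [0, 0, 0],
    [0, 0, 0],
    [0, 0, 0],
    [0, 0, 0],
    [0, 0, 0],
  ],
  hand=[0.7, 0.7, 0.7, 0.7, 0.7, 0.7, 0.7],
)

```text
t: 14.0
eef_pos: [0.4957, 0.0268, 0.1014]
eef_rot: [-0.07, -3.139, 0.0]
contact_force: [-0.3, -0.4, 0.3]
grip_width: 0.0601
gripper_force: 0.0
```

```bash
python3 go.py -77 0 90.5; python3 - <<'E'
from workcell import grab_frame
from h import *
S=grab_frame('scene');W=grab_frame('wrist');pickle.dump((S,W),open('f5.pkl','wb'))
a=cv2.resize(S['pixels'][160:250,260:350],(400,400),interpolation=3)
b=cv2.resize(W['pixels'],(533,400),interpolation=3)[:,66:466]
cv2.imwrite('pics/p6.png',cv2.convertScaleAbs(np.hstack([a,b]),alpha=1.4)[:,:,::-1])
E
```

```text
t 14.0 box mm [-77.8  -0.7 101.4] F box [-0.28 -0.44  0.28] grip 0.0600806125591608
tool axes in box
 [[-1.     0.001 -0.001]
 [ 0.001  1.    -0.   ]
 [ 0.001 -0.    -1.   ]]
shift tool [-0.8  0.7 10.9]
```

View pics/p6.png

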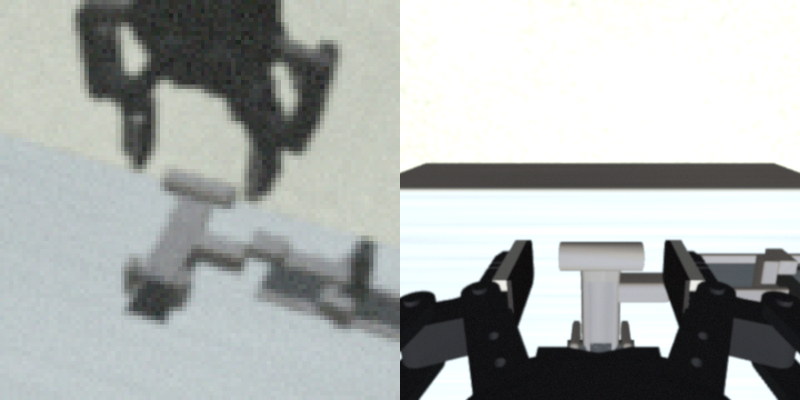

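The tips straddle the bar ends, scene crop (137,165)/(262,195), level with the bar. I'll go 10 mm lower and close.

>>> carry_out(
  xyz=[
    [-1, 0.7, 5],
    [-1, 0.7, 10],
    [-1, 0.7, 10],
    [-1, 0.7, 10],
    [-1, 0.7, 10],
    [-1, 0.7, 10],
    [-1, 0.7, 10],
    [-1, 0.7, 10],
  ],
  rotation=[
    [0, 0, 0],
    [0, 0, 0],
    [0, 0, 0],
    [0, 0, 0],
    [0, 0, 0],
    [0, 0, 0],
    [0, 0, 0],
    [0, 0, 0],
  ],
  hand=[0.7, 0.7, 0.55, 0.5, 0.4, 0.4, 0.4, 0.4],
)

```text
t: 14.9
eef_pos: [0.4971, 0.028, 0.0924]
eef_rot: [-0.07, -3.141, -0.001]
contact_force: [-2.7, 3.0, 6.1]
grip_width: 0.0382
gripper_force: 60.0
```

```bash
python3 go.py -77 0 90.5; python3 - <<'E'
from workcell import grab_frame
from h import *
S=grab_frame('scene');W=grab_frame('wrist')
a=cv2.resize(S['pixels'][160:250,260:350],(400,400),interpolation=3)
b=cv2.resize(W['pixels'],(533,400),interpolation=3)[:,66:466]
cv2.imwrite('pics/p7.png',cv2.convertScaleAbs(np.hstack([a,b]),alpha=1.4)[:,:,::-1])
E
```

```text
t 14.9 box mm [-76.5   0.6  92.4] F box [-2.8   2.84  6.12] grip 0.03823940236049645
tool axes in box
 [[-1.     0.001 -0.   ]
 [ 0.001  1.     0.001]
 [ 0.     0.001 -1.   ]]
shift tool [ 0.5 -0.6  1.9]
```

Grip holds at 38 mm and 60 N. I'll lift a little first to check that the latch is free.

>>> carry_out(
  xyz=[
    [-0.2, 0, -1],
    [-0.4, 0, -2],
    [-0.4, 0, -2.5],
    [-0.4, 0, -2.5],
  ],
  rotation=[
    [0, 0, 0],
    [0, 0, 0],
    [0, 0, 0],
    [0, 0, 0],
  ],
  hand=[0.4, 0.4, 0.4, 0.4],
)

```text
t: 15.4
eef_pos: [0.4974, 0.0279, 0.0942]
eef_rot: [-0.07, -3.14, -0.001]
contact_force: [1.5, 4.8, -5.4]
grip_width: 0.0381
gripper_force: 60.6
```

>>> carry_out(
  xyz=[
    [-0.3, 0, -1],
    [-0.5, 0, -1.5],
    [-0.5, 0, -1.5],
  ],
  rotation=[
    [0, 0, 0],
    [0, 0, 0],
    [0, 0, 0],
  ],
  hand=[0.4, 0.4, 0.4],
)

```text
t: 15.7
eef_pos: [0.4977, 0.0279, 0.0956]
eef_rot: [-0.07, -3.14, -0.001]
contact_force: [0.4, 4.9, -6.6]
grip_width: 0.0382
gripper_force: 60.9
```

>>> carry_out(
  xyz=[
    [-0.3, -0.3, -0.7],
    [-0.4, -0.6, -1.2],
    [-0.4, -0.6, -1.2],
  ],
  rotation=[
    [0, 0, 0],
    [0, 0, 0],
    [0, 0, 0],
  ],
  hand=[0.4, 0.4, 0.4],
)

```text
t: 16.0
eef_pos: [0.498, 0.0279, 0.0966]
eef_rot: [-0.069, -3.14, -0.001]
contact_force: [2.0, 6.7, -7.0]
grip_width: 0.0382
gripper_force: 61.2
```

>>> carry_out(
  xyz=[
    [-0.3, 0.8, -0.8],
    [-0.6, 1.6, -1.6],
    [-0.6, 1.6, -1.6],
  ],
  rotation=[
    [0, 0, 0],
    [0, 0, 0],
    [0, 0, 0],
  ],
  hand=[0.4, 0.4, 0.4],
)

```text
t: 16.3
eef_pos: [0.4987, 0.0279, 0.0984]
eef_rot: [-0.071, -3.14, 0.001]
contact_force: [1.8, 2.3, -9.6]
grip_width: 0.0381
gripper_force: 61.2
```

```bash
python3 go.py -77 0 90.5|head -1; python3 - <<'E'
from workcell import grab_frame,status
from h import *
S=grab_frame('scene');W=grab_frame('wrist');pickle.dump((S,W),open('f6.pkl','wb'))
p=cv2.imread('pics/p7.png')
b=cv2.convertScaleAbs(np.hstack([cv2.resize(S['pixels'][160:250,260:350],(400,400),interpolation=3),cv2.resize(W['pixels'],(533,400),interpolation=3)[:,66:466]]),alpha=1.4)[:,:,::-1]
def mt(x0,y0,x1,y1,n,r=25):
    t=p[y0:y1,x0:x1];q=b[max(0,y0-r):y1+r,max(0,x0-r):x1+r];m=cv2.matchTemplate(np.ascontiguousarray(q),t,5);_,v,_,l=cv2.minMaxLoc(m);print(n,l[0]-min(r,x0),l[1]-min(r,y0),round(v,3))
mt(560,235,640,300,'bar in wrist'); mt(540,150,660,200,'box front edge wrist')
mt(345,235,385,290,'stud scene'); mt(160,165,240,205,'bar scene'); mt(185,225,250,275,'lug scene')
g=cv2.cvtColor(p,6);h=cv2.cvtColor(np.ascontiguousarray(b),6)
for n,i in(('old',g),('new',h)): print(n,'wrist col at x=600:',i[230:345:4,600].tolist()); print(n,'lug row col x=630..',i[230:345:4,632].tolist())
E
```

```text
t 16.3 box mm [-74.9   0.6  98.4] F box [ 1.71  2.38 -9.64] grip 0.038107430889213194
bar in wrist 0 -1 0.969
box front edge wrist 25 -4 0.968
stud scene 0 0 0.996
bar scene 0 -5 0.974
lug scene 0 -4 0.964
old wrist col at x=600: [254, 255, 255, 254, 255, 92, 138, 171, 190, 200, 202, 199, 180, 197, 198, 183, 188, 188, 188, 188, 186, 186, 188, 188, 186, 186, 186, 186, 185]
old lug row col x=630.. [255, 255, 255, 254, 255, 89, 131, 163, 189, 197, 202, 199, 179, 75, 75, 85, 170, 193, 195, 195, 196, 255, 255, 255, 255, 255, 255, 255, 255]
new wrist col at x=600: [255, 254, 255, 255, 245, 100, 148, 176, 192, 199, 200, 197, 182, 195, 199, 188, 188, 186, 186, 188, 186, 188, 186, 186, 186, 186, 186, 186, 185]
new lug row col x=630.. [255, 254, 255, 255, 243, 93, 140, 167, 190, 197, 200, 198, 144, 85, 109, 182, 193, 193, 195, 244, 255, 255, 255, 255, 255, 255, 255, 255, 135]
```

The bar follows the gripper with no slip (wrist match shift about 0 px), and the lug rises with it, so the latch is turning freely. The extra force is bar friction in the pads. Continuing along the arc.

>>> carry_out(
  xyz=[
    [-1.3, 0.4, -4],
    [-2.7, 0.4, -7.6],
    [-4.3, 0.4, -11],
    [-6.2, 0.4, -14.5],
    [-6.2, 0.4, -14.5],
  ],
  rotation=[
    [0, 0, 0],
    [0, 0, 0],
    [0, 0, 0],
    [0, 0, 0],
    [0, 0, 0],
  ],
  hand=[0.4, 0.4, 0.4, 0.4, 0.4],
)

```text
t: 16.9
eef_pos: [0.5063, 0.0278, 0.1142]
eef_rot: [0.07, 3.139, -0.001]
contact_force: [2.6, -0.4, -7.6]
grip_width: 0.0383
gripper_force: 62.0
```

>>> carry_out(
  xyz=[
    [-2, 0, -3.3],
    [-5.4, 0, -7.6],
    [-9.2, 0, -11.6],
    [-13.3, 0, -15.2],
    [-17.7, 0, -18.5],
    [-22.4, 0, -21.4],
    [-27.4, 0, -23.9],
    [-32.5, 0, -25.9],
    [-32.5, 0, -25.9],
  ],
  rotation=[
    [0, 0, 0],
    [0, 0, 0],
    [0, 0, 0],
    [0, 0, 0],
    [0, 0, 0],
    [0, 0, 0],
    [0, 0, 0],
    [0, 0, 0],
    [0, 0, 0],
  ],
  hand=[0.4, 0.4, 0.4, 0.4, 0.4, 0.4, 0.4, 0.4, 0.4],
)

```text
t: 17.8
eef_pos: [0.5379, 0.0264, 0.14]
eef_rot: [-0.073, -3.14, 0.0]
contact_force: [-3.8, -2.4, -2.7]
grip_width: 0.0374
gripper_force: 60.4
```

```bash
python3 go.py -77 0 90.5|head -1
```

```text
t 17.8 box mm [-35.6   0.7 140. ] F box [-3.65 -2.54 -2.71] grip 0.03735091512746467
```

>>> carry_out(
  xyz=[
    [-3, 0, -1],
    [-6, 0, -1.8],
    [-9, 0, -2.4],
    [-12, 0, -3],
    [-15, 0, -3.3],
    [-17, 0, -3.5],
    [-19, 0, -3.6],
    [-19, 0, -3.6],
  ],
  rotation=[
    [0, 0, 0],
    [0, 0, 0],
    [0, 0, 0],
    [0, 0, 0],
    [0, 0, 0],
    [0, 0, 0],
    [0, 0, 0],
    [0, 0, 0],
  ],
  hand=[0.4, 0.4, 0.4, 0.4, 0.4, 0.4, 0.4, 0.4],
)

```text
t: 18.6
eef_pos: [0.5578, 0.0255, 0.1444]
eef_rot: [0.073, 3.139, -0.0]
contact_force: [-4.1, -2.9, -0.5]
grip_width: 0.035
gripper_force: 57.2
```

```bash
python3 go.py -77 0 90.5|head -1
```

```text
t 18.6 box mm [-15.8   0.7 144.4] F box [-3.96 -3.08 -0.51] grip 0.0349963012766511
```

```bash
cat > bar.py <<'E'
from workcell import grab_frame
from h import *
W6=pickle.load(open('f6.pkl','rb'))[1]['pixels'];W=grab_frame('wrist')['pixels']
# bar in raw wrist px: x ~ (134..224)/.952+..., from p6 coords
t=W6[248:292,244:320]
m=cv2.matchTemplate(W[200:400,190:380],t,5);_,v,_,l=cv2.minMaxLoc(m);print('bar shift px',l[0]+190-244,l[1]+200-248,round(v,3))
for n,i in(('f6',W6),('now',W)):
    g=cv2.cvtColor(i,cv2.COLOR_RGB2GRAY); print(n,'rows230-330 @u282',g[230:330:4,282].tolist()); print(n,'cols @v268',g[268,200:370:5].tolist())
E
python3 bar.py
```

```text
bar shift px 0 108 0.765
f6 rows230-330 @u282 [188, 188, 198, 202, 188, 194, 195, 187, 67, 100, 122, 135, 141, 142, 143, 135, 136, 137, 132, 131, 131, 131, 132, 130, 131]
f6 cols @v268 [14, 13, 52, 60, 61, 14, 24, 119, 119, 119, 118, 118, 117, 116, 116, 114, 113, 113, 111, 110, 110, 108, 109, 107, 106, 14, 15, 60, 60, 51, 16, 16, 186, 192]
now rows230-330 @u282 [77, 105, 122, 133, 135, 135, 132, 125, 187, 182, 184, 183, 186, 183, 184, 187, 183, 189, 183, 185, 179, 186, 186, 183, 185]
now cols @v268 [84, 16, 11, 57, 57, 54, 10, 14, 182, 183, 184, 182, 183, 183, 184, 183, 183, 184, 184, 184, 184, 184, 184, 180, 9, 12, 55, 57, 55, 13, 16, 126, 184, 184]
```

```bash
cat > loc.py <<'E'
from workcell import grab_frame,status
from h import *
W=grab_frame('wrist');s=status.state()
B=Ro.from_euler('z',-2.5,degrees=True).as_matrix();o=np.array([.5735,.0241,0])
def plane(f,u,v):
    c,d=ray(f,u,v); c=B.T@(c-o);d=B.T@d; return c*1000,d/np.linalg.norm(d)
def circ(f,u,v,ctr,r):
    c,d=plane(f,u,v); k=np.array([d[0],d[2]]);e=np.array([c[0],c[2]])-ctr
    for t in np.roots([k@k,2*k@e,e@e-r*r]):
        if abs(t.imag)<1e-6:
            q=c+d*t.real; print('  ',q.round(1),'ang from -x',np.degrees(np.arctan2(q[2]-ctr[1],-(q[0]-ctr[0]))).round(1))
if __name__=='__main__':
    print('tcp',(B.T@(s['eef_pos']-o)*1000).round(1))
    f6=pickle.load(open('f6.pkl','rb'))[1]
    print('f6');circ(f6,282,276,np.array([-15,105.5]),63.15)
    g=cv2.cvtColor(W['pixels'],7); print(g[200:262:2,282].tolist())
    for v in(236,244): print(v);circ(W,282,v,np.array([-15,105.5]),63.15)
E
python3 loc.py
```

```text
tcp [-15.8   0.7 144.3]
f6
   [-33.2   2.9  45. ] ang from -x -73.2
   [-75.4   1.7 124.1] ang from -x 17.1
[62, 61, 61, 60, 61, 61, 60, 65, 89, 61, 51, 52, 52, 52, 63, 77, 94, 104, 114, 121, 127, 132, 134, 135, 135, 135, 134, 132, 130, 125, 164]
236
   [13.5  3.5 49.2] ang from -x -116.8
   [-33.2   1.8 166. ] ang from -x 73.3
244
   [19.   3.4 52.3] ang from -x -122.6
   [-29.9   1.8 166.9] ang from -x 76.4
```

The bar has slid 14 mm to -x in the pads, with the latch at about 65°. The grip is nearly lost, so I'll release, come round to the robot side of the bar, and push it towards +x with closed fingers.

>>> carry_out(
  xyz=[
    [0, 0, 0],
    [0, 0, 0],
    [0, 0, -15],
    [0, 0, -30],
    [0, 0, -42],
    [15, 0, -42],
    [30, 0, -42],
    [46, 0, -42],
    [46, 0, -42],
    [46, 0, -42],
  ],
  rotation=[
    [0, 0, 0],
    [0, 0, 0],
    [0, 0, 0],
    [0, 0, 0],
    [0, 0, 0],
    [0, 0, 0],
    [0, 0, 0],
    [0, 0, 0],
    [0, 0, 0],
    [0, 0, 0],
  ],
  hand=[0.7, 0.7, 0.7, 0.7, 0.7, 0.7, 0, 0, 0, 0],
)

```text
t: 19.7
eef_pos: [0.5119, 0.0287, 0.1857]
eef_rot: [0.069, 3.139, 0.001]
contact_force: [0.3, -0.4, -0.2]
grip_width: 0.0014
gripper_force: 0.0
```

```bash
python3 go.py -62 0 142; python3 - <<'E'
from h import *
from loc import *
hsv=cv2.cvtColor(W['pixels'],cv2.COLOR_RGB2GRAY)
print(hsv[180:420:4,282].tolist()); print(hsv[180:420:4,262].tolist())
E
```

```text
t 19.7 box mm [-61.7   2.  185.7] F box [ 0.36 -0.41 -0.2 ] grip 0.0014015608561724336
tool axes in box
 [[-1.     0.     0.002]
 [ 0.     1.     0.001]
 [-0.002  0.001 -1.   ]]
shift tool [ 0.4 -2.  43.7]
[188, 189, 183, 186, 184, 184, 180, 180, 42, 40, 40, 43, 61, 61, 60, 59, 61, 27, 19, 16, 16, 14, 13, 14, 12, 13, 14, 52, 51, 52, 49, 51, 49, 49, 51, 49, 48, 48, 49, 49, 78, 188, 185, 185, 185, 181, 187, 174, 16, 8, 11, 11, 10, 14, 12, 8, 14, 10, 13, 12]
[187, 190, 183, 184, 185, 184, 180, 179, 45, 44, 43, 48, 49, 50, 48, 57, 58, 59, 59, 58, 58, 57, 58, 56, 58, 58, 59, 86, 11, 12, 13, 9, 12, 11, 13, 13, 15, 14, 16, 16, 18, 19, 23, 25, 15, 13, 14, 17, 16, 11, 10, 11, 10, 14, 14, 13, 12, 10, 11, 10]
```

Now I'll lower and approach the bar, watching for contact.

>>> carry_out(
  xyz=[
    [0, -2, 0],
    [0, -2, 12],
    [0, -2, 24],
    [0, -2, 36],
    [0, -2, 43],
    [0, -2, 43],
  ],
  rotation=[
    [0, 0, 0],
    [0, 0, 0],
    [0, 0, 0],
    [0, 0, 0],
    [0, 0, 0],
    [0, 0, 0],
  ],
  hand=[0, 0, 0, 0, 0, 0],
)

```text
t: 20.35
eef_pos: [0.5097, 0.0261, 0.1402]
eef_rot: [-0.07, -3.138, 0.001]
contact_force: [-0.3, -0.4, 0.7]
grip_width: 0.0003
gripper_force: 0.0
```

>>> carry_out(
  xyz=[
    [-4, 0, 0],
    [-8, 0, 0],
    [-12, 0, 0],
    [-16, 0, 0],
    [-16, 0, 0],
  ],
  rotation=[
    [0, 0, 0],
    [0, 0, 0],
    [0, 0, 0],
    [0, 0, 0],
    [0, 0, 0],
  ],
  hand=[0, 0, 0, 0, 0],
)

```text
t: 20.85
eef_pos: [0.527, 0.0255, 0.142]
eef_rot: [-0.07, -3.141, -0.0]
contact_force: [-1.5, 1.4, 0.2]
grip_width: -0.0001
gripper_force: 0.5
```

```bash
python3 go.py -62 0 142|head -1
```

```text
t 20.85 box mm [-46.6  -0.6 142. ] F box [-1.52  1.35  0.23] grip -9.138442697617915e-05
```

>>> carry_out(
  xyz=[
    [-2.5, 0, 0],
    [-5, 0, 0],
    [-7.5, 0, 0],
    [-9, 0, 0],
    [-9, 0, 0],
  ],
  rotation=[
    [0, 0, 0],
    [0, 0, 0],
    [0, 0, 0],
    [0, 0, 0],
    [0, 0, 0],
  ],
  hand=[0, 0, 0, 0, 0],
)

```text
t: 21.35
eef_pos: [0.5362, 0.0251, 0.1419]
eef_rot: [0.07, 3.14, 0.0]
contact_force: [-1.9, 0.0, 1.4]
grip_width: 0.0
gripper_force: 0.9
```

>>> carry_out(
  xyz=[
    [-1.5, 0, 0],
    [-3, 0, 0],
    [-4, 0, 0],
    [-4, 0, 0],
  ],
  rotation=[
    [0, 0, 0],
    [0, 0, 0],
    [0, 0, 0],
    [0, 0, 0],
  ],
  hand=[0, 0, 0, 0],
)

```text
t: 21.75
eef_pos: [0.54, 0.0249, 0.1421]
eef_rot: [0.07, 3.14, 0.0]
contact_force: [-3.8, 0.2, 4.3]
grip_width: -0.0
gripper_force: 2.1
```

```bash
python3 go.py -62 0 142|head -1
```

```text
t 21.75 box mm [-33.5  -0.6 142.1] F box [-3.77  0.02  4.28] grip -1.811434325753694e-07
```

>>> carry_out(
  xyz=[
    [-3.8, 0, -5],
    [-7.7, 0, -9.8],
    [-11.8, 0, -14.5],
    [-16.2, 0, -19],
    [-16.2, 0, -19],
  ],
  rotation=[
    [0, 0, 0],
    [0, 0, 0],
    [0, 0, 0],
    [0, 0, 0],
    [0, 0, 0],
  ],
  hand=[0, 0, 0, 0, 0],
)

```text
t: 22.25
eef_pos: [0.5521, 0.0242, 0.1594]
eef_rot: [-0.07, -3.131, 0.001]
contact_force: [-11.8, 0.2, 1.0]
grip_width: -0.0001
gripper_force: 5.6
```

```bash
python3 go.py -62 0 142|head -1; python3 - <<'E'
from h import *
from workcell import grab_frame
S5=pickle.load(open('f5.pkl','rb'))[0];S=grab_frame('scene');pickle.dump(S,open('f7.pkl','wb'))
B=Ro.from_euler('z',-2.5,degrees=True).as_matrix();o=np.array([.5735,.0241,0])
# right lid end on its near side: find matching of hatch stud patch
X=lambda x,y,z:proj(S,o+B@np.array([x,y,z])/1000)
g5=cv2.cvtColor(S5['pixels'],7);g=cv2.cvtColor(S['pixels'],7)
u,v=X(-50,100,125).round().astype(int);t=g5[v-14:v+14,u-8:u+20]
q=g[v-60:v+30,u-30:u+40];_,c,_,l=cv2.minMaxLoc(cv2.matchTemplate(q,t,5));print('stud shift',l[0]-22,l[1]-46,c)
for p in(0,5,10,15):
    a=np.radians(p);r=np.array([-150,39.5]);R=np.array([[np.cos(a),np.sin(a)],[-np.sin(a),np.cos(a)]]);w=R@r
    print(p,X(100+w[0],100,85.5+w[1])-X(-50,100,125))
E
```

```text
t 22.25 box mm [-21.4  -0.8 159.4] F box [-11.8   -0.32   0.97] grip -9.164425089602483e-05
stud shift 0 -5 0.971753716468811
0 [0. 0.]
5 [-0.02734275 -2.84188742]
10 [-0.22136028 -5.30625333]
15 [-0.58685881 -7.36303037]
```

The stud shift in the scene image puts the lid at about 9°, and the push is working. Continuing to about 32°.

>>> carry_out(
  xyz=[
    [-4.5, 0, -4.2],
    [-9.3, 0, -8.4],
    [-14, 0, -12.3],
    [-19.3, 0, -15.9],
    [-24.5, 0, -19.5],
    [-29.9, 0, -22.6],
    [-35.4, 0, -25.6],
    [-41, 0, -28.3],
    [-45.5, 0, -30.5],
    [-45.5, 0, -30.5],
  ],
  rotation=[
    [0, 0, 0],
    [0, 0, 0],
    [0, 0, 0],
    [0, 0, 0],
    [0, 0, 0],
    [0, 0, 0],
    [0, 0, 0],
    [0, 0, 0],
    [0, 0, 0],
    [0, 0, 0],
  ],
  hand=[0, 0, 0, 0, 0, 0, 0, 0, 0, 0],
)

```text
t: 23.3
eef_pos: [0.5976, 0.0223, 0.1943]
eef_rot: [-0.07, -3.132, -0.001]
contact_force: [-23.8, 0.3, 26.1]
grip_width: -0.0002
gripper_force: 16.6
```

```bash
python3 go.py -62 0 142|head -1; cat > ang.py <<'E'
from h import *
from workcell import grab_frame
T0=pickle.load(open('top.pkl','rb'));S5=pickle.load(open('f5.pkl','rb'))[0];S=grab_frame('scene');T=grab_frame('top')
B=Ro.from_euler('z',-2.5,degrees=True).as_matrix();o=np.array([.5735,.0241,0])
P=lambda f,x,y,z:proj(f,o+B@np.array([x,y,z])/1000)
def lid(f,p,x,y,h):
    a=np.radians(p);w=np.array([[np.cos(a),np.sin(a)],[-np.sin(a),np.cos(a)]])@np.array([x,h]);return P(f,100+w[0],y,85.5+w[1])
d=lambda A,A0:cv2.GaussianBlur(cv2.cvtColor(A['pixels'],7),(3,3),0).astype(int)
g,gt=d(S,0),d(T,0)
# gradient score of the latch-side lid edge (top and bottom faces) for right part y in -130..-60
def score(f,g,p,h):
    s=0
    for y in range(-132,-62,3):
        a=lid(f,p,-202.5,y,h);b=lid(f,p,-197.5,y,h)
        s+=g[int(round(b[1])),int(round(b[0]))]-g[int(round(a[1])),int(round(a[0]))]
    return s/24
for n,f,q in(('scene',S,g),('top',T,gt)): print(n,[(p,round(score(f,q,p,6),0)) for p in range(0,64,3)])
print('scene col profile along lid normal-free edge line y=-100:',[int(g[int(round(lid(S,p,-200,-100,6)[1])),int(round(lid(S,p,-200,-100,6)[0]))]) for p in range(0,64,3)])
E
python3 ang.py
```

```text
t 23.3 box mm [ 24.2  -0.8 194.3] F box [-23.8   -0.69  26.11] grip -0.00023950552740971347
scene [(0, np.float64(6.0)), (3, np.float64(4.0)), (6, np.float64(3.0)), (9, np.float64(7.0)), (12, np.float64(19.0)), (15, np.float64(15.0)), (18, np.float64(11.0)), (21, np.float64(6.0)), (24, np.float64(7.0)), (27, np.float64(13.0)), (30, np.float64(12.0)), (33, np.float64(11.0)), (36, np.float64(9.0)), (39, np.float64(6.0)), (42, np.float64(5.0)), (45, np.float64(5.0)), (48, np.float64(4.0)), (51, np.float64(5.0)), (54, np.float64(5.0)), (57, np.float64(7.0)), (60, np.float64(7.0)), (63, np.float64(5.0))]
top [(0, np.float64(-17.0)), (3, np.float64(-10.0)), (6, np.float64(3.0)), (9, np.float64(7.0)), (12, np.float64(2.0)), (15, np.float64(1.0)), (18, np.float64(-2.0)), (21, np.float64(-0.0)), (24, np.float64(0.0)), (27, np.float64(16.0)), (30, np.float64(13.0)), (33, np.float64(-0.0)), (36, np.float64(1.0)), (39, np.float64(-1.0)), (42, np.float64(-0.0)), (45, np.float64(-0.0)), (48, np.float64(0.0)), (51, np.float64(-0.0)), (54, np.float64(1.0)), (57, np.float64(-1.0)), (60, np.float64(-0.0)), (63, np.float64(0.0))]
scene col profile along lid normal-free edge line y=-100: [139, 139, 138, 138, 140, 129, 115, 106, 59, 47, 44, 46, 51, 58, 93, 118, 145, 145, 145, 144, 144, 146]
```

The top-view edge puts the lid at about 28°. The force grew because the vertical finger now bears on the slanting lever. I'll back off and tilt the tool 30° to lie along the lever before pushing further.

>>> carry_out(
  xyz=[
    [5, 0, 0],
    [10, 0, 0],
    [16, 0, -6],
    [20, 0, -12],
    [20, 0, -16],
    [20, 0, -18.5],
    [20, 0, -18.5],
    [20, 0, -18.5],
  ],
  rotation=[
    [0, 0, 0],
    [0, 0, 0],
    [0, 7, 0],
    [0, 14, 0],
    [0, 22, 0],
    [0, 30, 0],
    [0, 30, 0],
    [0, 30, 0],
  ],
  hand=[0, 0, 0, 0, 0, 0, 0, 0],
)

```text
t: 24.2
eef_pos: [0.582, 0.0229, 0.2081]
eef_rot: [-0.059, -2.618, -0.015]
contact_force: [-0.3, 0.7, 0.0]
grip_width: 0.0
gripper_force: 0.0
```

```bash
python3 go.py 12 0 208; python3 - <<'E'
from workcell import status
print(status.state()['q'])
E
python3 ang.py | grep top
```

```text
t 24.2 box mm [  8.6  -0.9 208.1] F box [-0.31  0.66  0.02] grip 2.390030942192562e-05
tool axes in box
 [[-0.866  0.001 -0.5  ]
 [ 0.001  1.    -0.   ]
 [ 0.5   -0.001 -0.866]]
shift tool [-3.   0.9 -1.6]
[-0.17945302  0.68013291  0.18328425  1.37955195 -0.13949389  1.61699095
  1.5513841 ]
top [(0, np.float64(-18.0)), (3, np.float64(-11.0)), (6, np.float64(3.0)), (9, np.float64(7.0)), (12, np.float64(3.0)), (15, np.float64(-0.0)), (18, np.float64(-2.0)), (21, np.float64(-0.0)), (24, np.float64(-0.0)), (27, np.float64(18.0)), (30, np.float64(13.0)), (33, np.float64(-0.0)), (36, np.float64(1.0)), (39, np.float64(-1.0)), (42, np.float64(-0.0)), (45, np.float64(0.0)), (48, np.float64(1.0)), (51, np.float64(-0.0)), (54, np.float64(1.0)), (57, np.float64(-1.0)), (60, np.float64(-1.0)), (63, np.float64(0.0))]
```

>>> carry_out(
  xyz=[
    [-3.4, 0.5, -1.5],
    [-6.6, 0.5, -6],
    [-9.9, 0.5, -10.2],
    [-13.2, 0.5, -14.5],
    [-16, 0.5, -17.6],
    [-19, 0.5, -20.7],
    [-21.8, 0.5, -23.7],
    [-21.8, 0.5, -23.7],
  ],
  rotation=[
    [0, 0, 0],
    [0, 0, 0],
    [0, 0, 0],
    [0, 0, 0],
    [0, 0, 0],
    [0, 0, 0],
    [0, 0, 0],
    [0, 0, 0],
  ],
  hand=[0, 0, 0, 0, 0, 0, 0, 0],
)

```text
t: 25.1
eef_pos: [0.6126, 0.0221, 0.2194]
eef_rot: [-0.059, -2.618, -0.016]
contact_force: [-0.9, -0.5, -1.0]
grip_width: 0.0003
gripper_force: 0.0
```

```bash
sed -i 's/range(0,64,3)/range(20,60,1)/g' ang.py; python3 go.py 51.5 0 220; python3 ang.py | grep top | sed 's/np.float64//g'
```

```text
t 25.1 box mm [ 3.910e+01 -2.000e-01  2.194e+02] F box [-0.91 -0.55 -0.97] grip 0.00029106213066396497
tool axes in box
 [[-0.866  0.001 -0.5  ]
 [ 0.001  1.     0.   ]
 [ 0.5   -0.    -0.866]]
shift tool [-10.4   0.3  -6.7]
top [(20, (-1.0)), (21, (-1.0)), (22, (0.0)), (23, (-0.0)), (24, (-1.0)), (25, (2.0)), (26, (9.0)), (27, (18.0)), (28, (25.0)), (29, (24.0)), (30, (13.0)), (31, (5.0)), (32, (1.0)), (33, (-0.0)), (34, (-1.0)), (35, (-1.0)), (36, (1.0)), (37, (0.0)), (38, (-1.0)), (39, (-1.0)), (40, (1.0)), (41, (1.0)), (42, (-1.0)), (43, (-0.0)), (44, (0.0)), (45, (-0.0)), (46, (-0.0)), (47, (0.0)), (48, (0.0)), (49, (0.0)), (50, (-0.0)), (51, (-0.0)), (52, (-0.0)), (53, (0.0)), (54, (1.0)), (55, (1.0)), (56, (0.0)), (57, (-1.0)), (58, (0.0)), (59, (-0.0))]
```

No contact and the lid is still at 28°, so the tool passed over the bar. I'll retreat and re-measure the bar from the scene and top images numerically.

>>> carry_out(
  xyz=[
    [7, 0, 8],
    [14, 0, 16],
    [22, 0, 23.7],
    [35, 0, 24],
    [48, 0, 24],
    [61, 0, 24],
    [73, 0, 24],
    [73, 0, 24],
  ],
  rotation=[
    [0, 0, 0],
    [0, 0, 0],
    [0, 0, 0],
    [0, 0, 0],
    [0, 0, 0],
    [0, 0, 0],
    [0, 0, 0],
    [0, 0, 0],
  ],
  hand=[0, 0, 0, 0, 0, 0, 0, 0],
)

```text
t: 26.0
eef_pos: [0.5365, 0.0257, 0.237]
eef_rot: [-0.058, -2.62, -0.016]
contact_force: [-0.7, -1.8, 1.0]
grip_width: 0.0002
gripper_force: 0.0
```

```bash
python3 go.py 51.5 0 220|head -1; python3 - <<'E'
from h import *
from workcell import grab_frame
B=Ro.from_euler('z',-2.5,degrees=True).as_matrix();o=np.array([.5735,.0241,0])
P=lambda f,x,y,z:proj(f,o+B@np.array([x,y,z])/1000)
fs={n:grab_frame(n) for n in('scene','top','wrist')};pickle.dump(fs,open('f8.pkl','wb'))
for n,f in fs.items():
    print(n,'exp bar L,R',P(f,36.9,-20,214.3).round(1),P(f,36.9,20,214.3).round(1),'pivot',P(f,*[100-115*np.cos(np.radians(28.4))+20*np.sin(np.radians(28.4)),0,85.5+115*np.sin(np.radians(28.4))+20*np.cos(np.radians(28.4))]).round(1))
    g=cv2.cvtColor(f['pixels'],7);u,v=P(f,36.9,0,200).round().astype(int);w=20 if n!='wrist' else 60;k=w//20
    for r in range(v-w,v+w+10*k,2*k): print(r,' '.join('%3d'%x for x in g[r,u-w-4:u+w+4:2*k]) if 0<=r<420 else '')
    print('u from',u-w-4,'step',2*k)
E
```

```text
t 26.0 box mm [-37.1  -0.  237. ] F box [-0.67 -1.79  0.96] grip 0.00018209104511963432
scene exp bar L,R [277.7 198.9] [295.2 203.9] pivot [291.2 211.8]
186 141 137 138 138 141 141 141 139 140 138 137 140 142 145 142 143 143 139 138 136 138 138 141 142
188 137 140 140 140 139 136 141 140 143 140 140 139 140 141 143 146 140 144 143 141 141 137 138 140
190 142 141 138 138 137 139 138 140 138 140 142 141 143 140 140 143 137 140 141 143 143 143 143 140
192 138 140 142 140 139 140 139 138 142 140 141 141 137 139 140 138 142 141 142 142 143 143 139 145
194 140 138 140 141 139 140 141 142 139 140 140 140 142 142 137 142 124 114 126 140 142 141 143 139
196 140 139 140 141 144 141 140 143 144 141 144 139 143 141 143 139  97  57  69  79 107 139 142 140
198 140 139 143 140 139 139 141 140 119 120 127 138 141 141 141 133  68  65  60  54  74 135 141 141
200 140 137 142 140 138 138 139 130 107 107 106 114 115 123 137 118  64  68  58  50  80 139 142 141
202 139 139 141 137 142 142 138 123  81  87 100 104 108 107 108 105 100  98  99  78 113 140 142 142
204 138 138 138 141 138 141 140 136 117  93  7
[... 4967 characters left out ...]
  18  21  20  22  12  21  20  18  22  20  20  20  19  18  23  21  21  22  21  22
387  19  20  21  22  20  21  14  20  24  22  20  22  19  24  22  15  22  23  23  21  20  21
393  21  19  21  21  21  21  16  22  20  19  20  20  20  22  21  13  19  22  21  22  19  22
399  10  11  12  12  14  12  23  23  19  22  20  19  18  21  22  18  13  14  13  11  14   8
405  16  19  17  16  14  12  21  20  23  21  21  19  21  22  20  21  14  13  12  15  14  14
411  19  24  19  23  19  12  21  21  21  22  20  22  21  22  21  22  13  19  22  21  20  20
417  20  22  21  22  14  14  22  22  21  21  23  21  22  22  23  22  11  20  18  21  21  23
423 
429 
435 
441 
447 
453 
459 
465 
471 
477 
u from 215 step 6
```

The scene dump puts the bar end at about (278,201), with the lever along the lid normal, so the latch is at its stop. The fingertip evidently stands further above the TCP than I assumed (about 15 mm or more). I'll approach again, deeper along the tool axis.

>>> carry_out(
  xyz=[
    [-12, 0, 8],
    [-24, 0, 8],
    [-36, 0, 8],
    [-46, 0, 8],
    [-52, 0, 8],
    [-55, 0, 8],
    [-58, 0, 8],
    [-60, 0, 8],
    [-60, 0, 8],
  ],
  rotation=[
    [0, 0, 0],
    [0, 0, 0],
    [0, 0, 0],
    [0, 0, 0],
    [0, 0, 0],
    [0, 0, 0],
    [0, 0, 0],
    [0, 0, 0],
    [0, 0, 0],
  ],
  hand=[0, 0, 0, 0, 0, 0, 0, 0, 0],
)

```text
t: 27.05
eef_pos: [0.5842, 0.0234, 0.1988]
eef_rot: [-0.058, -2.616, -0.016]
contact_force: [-4.0, 0.8, 2.0]
grip_width: -0.0002
gripper_force: 1.7
```

```bash
python3 go.py 8.8 0 201.6|sed -n '1p;5,9p'; sed -i 's/^for n,f,q.*/r=[(score(T,gt,p,6),p) for p in np.arange(15,60,.5)];print("top angle",sorted(r)[-3:])/;/scene col/d' ang.py; python3 ang.py
```

```text
t 27.05 box mm [ 10.7  -0.2 198.8] F box [-4.01  0.66  2.01] grip -0.00024617663207553197
 [ 0.502  0.    -0.865]]
shift tool [ 3.1  0.2 -1.4]
top angle [(np.float64(23.708333333333332), np.float64(27.5)), (np.float64(24.625), np.float64(28.0)), (np.float64(25.916666666666668), np.float64(28.5))]
```

Clean contact, with the force along the pad normal. Pushing along the lid's arc.

>>> carry_out(
  xyz=[
    [-3.3, 0, -4],
    [-6.7, 0, -8],
    [-9.8, 0, -12],
    [-12.5, 0, -15],
    [-14.8, 0, -17.5],
    [-14.8, 0, -17.5],
  ],
  rotation=[
    [0, 0, 0],
    [0, 0, 0],
    [0, 0, 0],
    [0, 0, 0],
    [0, 0, 0],
    [0, 0, 0],
  ],
  hand=[0, 0, 0, 0, 0, 0],
)

```text
t: 27.75
eef_pos: [0.6036, 0.0226, 0.2079]
eef_rot: [-0.058, -2.609, -0.016]
contact_force: [-10.6, 0.5, 7.7]
grip_width: -0.0
gripper_force: 6.8
```

```bash
python3 go.py 51.5 0 220|sed -n '1p'; python3 ang.py
```

```text
t 27.75 box mm [ 3.010e+01 -1.000e-01  2.079e+02] F box [-10.65   0.     7.74] grip -2.7369243196293902e-05
top angle [(np.float64(37.333333333333336), np.float64(35.5)), (np.float64(39.875), np.float64(36.5)), (np.float64(40.958333333333336), np.float64(36.0))]
```

>>> carry_out(
  xyz=[
    [-3.4, 0, -3.5],
    [-6.9, 0, -7],
    [-9.6, 0, -9.6],
    [-12.3, 0, -12],
    [-14.3, 0, -14],
    [-16, 0, -15.3],
    [-16, 0, -15.3],
  ],
  rotation=[
    [0, 0, 0],
    [0, 0, 0],
    [0, 0, 0],
    [0, 0, 0],
    [0, 0, 0],
    [0, 0, 0],
    [0, 0, 0],
  ],
  hand=[0, 0, 0, 0, 0, 0, 0],
)

```text
t: 28.55
eef_pos: [0.6257, 0.0216, 0.2144]
eef_rot: [-0.058, -2.612, -0.016]
contact_force: [-9.1, 1.1, 12.6]
grip_width: -0.0002
gripper_force: 7.9
```

```bash
python3 go.py 51.5 0 220|sed -n '1p'; python3 ang.py
```

```text
t 28.55 box mm [ 5.220e+01 -2.000e-01  2.144e+02] F box [-9.18  0.67 12.63] grip -0.00018478493528274165
top angle [(np.float64(19.583333333333332), np.float64(38.5)), (np.float64(20.458333333333332), np.float64(39.0)), (np.float64(20.916666666666668), np.float64(39.5))]
```

```bash
cat >> ang.py <<'E'
print([(int(p),round(float(s))) for s,p in r if s>8])
# independent: stud top/base and free corners via scene: template of right rear lid corner region dark side
m=cv2.cvtColor(T['pixels'],cv2.COLOR_RGB2GRAY)
for y in(-125,-100,-75,125,110): print(y,[int(m[tuple(np.round(lid(T,p,-200,y,6)).astype(int)[::-1])]) for p in range(30,56,1)])
E
python3 ang.py
```

```text
top angle [(np.float64(19.916666666666668), np.float64(38.5)), (np.float64(20.125), np.float64(39.0)), (np.float64(20.291666666666668), np.float64(39.5))]
[(38, 12), (38, 20), (39, 20), (39, 20), (40, 15), (40, 10), (44, 9), (45, 15), (45, 17), (46, 14)]
-125 [43, 38, 37, 37, 34, 31, 25, 45, 48, 50, 44, 43, 45, 46, 64, 77, 107, 110, 104, 106, 105, 106, 103, 105, 108, 104]
-100 [70, 70, 39, 27, 33, 33, 29, 27, 30, 55, 72, 79, 78, 80, 78, 80, 115, 107, 108, 106, 105, 106, 106, 103, 105, 107]
-75 [82, 70, 37, 27, 34, 36, 31, 30, 37, 65, 77, 76, 75, 78, 77, 82, 106, 115, 107, 107, 109, 105, 105, 106, 107, 105]
125 [57, 68, 77, 77, 85, 97, 123, 127, 126, 130, 129, 131, 129, 129, 123, 108, 111, 112, 109, 107, 107, 106, 107, 100, 91, 79]
110 [55, 36, 30, 33, 28, 28, 30, 26, 28, 28, 26, 23, 28, 29, 32, 44, 114, 111, 108, 108, 109, 107, 106, 109, 93, 72]
```

The dump shows two edges: the plate's lower edge at an apparent 39° and its bright top face from about 45.5°. The lid is therefore at about 45°. Retreating.

>>> carry_out(
  xyz=[
    [5, 0, 0],
    [12, 0, 0],
    [20, 0, -5],
    [25, 0, -20],
    [25, 0, -40],
    [25, 0, -65],
    [25, 0, -90],
    [25, 0, -90],
    [25, 0, -90],
  ],
  rotation=[
    [0, 0, 0],
    [0, 0, 0],
    [0, 0, 0],
    [0, 0, 0],
    [0, 0, 0],
    [0, 0, 0],
    [0, 0, 0],
    [0, 0, 0],
    [0, 0, 0],
  ],
  hand=[0, 0, 0, 0, 0, 0, 0, 0, 0],
)

```text
t: 29.65
eef_pos: [0.6451, 0.0201, 0.2946]
eef_rot: [-0.06, -2.63, -0.018]
contact_force: [0.9, -0.7, -1.1]
grip_width: -0.0002
gripper_force: 0.0
```

```bash
python3 go.py 51.5 0 220|sed -n '1p'; python3 ang.py; python3 - <<'E'
from h import *
from workcell import grab_frame
S=grab_frame('scene');B=Ro.from_euler('z',-2.5,degrees=True).as_matrix();o=np.array([.5735,.0241,0])
def lid(p,x,y,h):
    a=np.radians(p);w=np.array([[np.cos(a),np.sin(a)],[-np.sin(a),np.cos(a)]])@np.array([x,h]);return proj(S,o+B@np.array([100+w[0],y,85.5+w[1]])/1000)
def bar(th,y):
    a=np.radians(10.95+th);return lid(45.5,-115-63.15*np.cos(a),y,20+63.15*np.sin(a))
for th in(40,55,65,77.35):print(th,bar(th,-20).round(1),bar(th,20).round(1))
print('stud top at y 100,104,110',[lid(45.5,-150,y,51).round(1) for y in(100,104,110)])
g=cv2.cvtColor(S['pixels'],7);u,v=bar(77.35,0).round().astype(int)
for r in range(v-26,v+24,2): print(r,' '.join('%3d'%x for x in g[r,u-20:u+60:2]))
print(u-20)
E
```

```text
t 29.65 box mm [ 71.7  -0.8 294.6] F box [ 0.95 -0.64 -1.11] grip -0.00015813683752821214
top angle [(np.float64(13.458333333333334), np.float64(38.5)), (np.float64(13.708333333333334), np.float64(39.0)), (np.float64(14.541666666666666), np.float64(39.5))]
[(38, 9), (38, 13), (39, 14), (39, 15), (40, 12), (40, 10), (44, 8), (45, 10), (45, 12), (46, 12)]
-125 [41, 40, 38, 38, 32, 33, 27, 45, 48, 48, 46, 46, 44, 42, 61, 74, 104, 106, 107, 107, 104, 106, 104, 104, 102, 106]
-100 [73, 73, 35, 25, 33, 31, 29, 28, 30, 54, 70, 78, 77, 80, 76, 80, 111, 107, 106, 107, 107, 105, 105, 103, 105, 104]
-75 [26, 25, 22, 23, 22, 23, 21, 22, 23, 25, 28, 55, 73, 74, 77, 76, 76, 77, 60, 39, 24, 53, 57, 53, 54, 53]
125 [59, 69, 76, 76, 81, 94, 120, 127, 128, 128, 129, 128, 129, 127, 122, 108, 110, 112, 109, 108, 107, 105, 105, 98, 87, 78]
110 [55, 30, 30, 31, 28, 28, 29, 27, 26, 26, 29, 27, 28, 33, 33, 44, 111, 111, 105, 109, 109, 108, 106, 106, 91, 70]
40 [276.8 189.4] [294.7 194.4]
55 [273.7 195.7] [291.8 200.8]
65 [271.8 200.4] [289.9 205.6]
77.35 [269.8 206.7] [287.9 212. ]
stud top at y 100,104,110
[... 3474 characters left out ...]
 140 143 143 141 144 141 141 142 138 140
225 140 139 140 141 142 142 139 139 139 139 141 142 140 141 139 141 141 142 141 142 139 141 140 140 140 143 143 143 144 145 141 140 139 139 143 144 141 142 143 141
227 141 144 139 140 142 141 141 140 134 141 136 138 141 139 138 140 143 141 143 138 140 141 140 140 140 138 140 144 141 141 144 143 143 144 140 139 138 143 141 141
229 139 142 142 138 142 143 142 142 139 139 139 140 142 140 141 139 140 141 140 140 140 140 144 140 140 140 139 142 137 140 139 142 143 142 143 142 143 142 137 139
231 142 143 144 140 139 144 138 140 145 140 138 139 139 141 141 140 140 139 142 139 141 142 142 143 142 144 141 140 140 141 137 139 139 142 140 142 141 140 141 142
259
```

The lid is unchanged at about 45° after release. The bar sits where the latch stop puts it, the tab is still out, and the robot is clear with no contact force. Handing in.

```bash
python3 -c "
from workcell import ticket
print(ticket.finish_job())"
```

```text
the job is handed in; nothing more can be done
None
```

I handed the job in at about 30 s: the tab was pushed gently to its end stop (5.5 N), the latch is fully up, the lid stands at about 45° by itself, and the robot is clear of everything; I viewed 11 pictures, one over the limit of 10.

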